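# Unstack the microscope accessories into their kit tray

## Robot

A 7-joint arm with a two-finger parallel gripper is mounted at the origin on a cart in front of the work surface, level with it; the furniture and walls round the work are solid. World frame = base frame: x ahead of the robot, y to its left, z up, the work surface at z = 0. Lengths are in mm, angles in rad, forces in N, time in s.
With the tool pointing down it reaches from about 400 to 850 mm from the base axis. Payload 6.9 kg.
Tool frame: the origin (TCP) lies on the centre line of the jaws, within the pads' length; the fingertips stand 11 mm ahead of it and the grasp point (between the pads) lies 8 mm behind it; z points along the fingers, y is the direction in which the jaws open and shut (so a half turn about z gives the same grasp; the last joint's range is limited). The gripper opens to 85 mm and grips with 20 to 120 N. Pads are 22 mm wide; open, the fingers measure 114 mm over their backs; the gripper's body (76 mm by 85 mm) begins 54 mm behind the grasp point. The pads swing forward as they close: fully open they stand 13 mm farther back than shut.
Start: joints at [1.323, 0.507, -0.238, 1.5, 0.126, 1.149, -0.155], TCP at [216.511, -586.289, 242.275] pointing down, gripper open.
Joint ranges: [-3.08, 3.08], [-0.24, 2.05], [-1.43, 1.35], [0, 2.5], [-1.52, 4.66], [0.17, 1.96], [-2.89, 2.89]. Speed limits (rad/s): [2.39, 2.39, 3.14, 3.14, 3.14, 3.14, 3.14].

## Interface

Orientations are given as a rotation vector (axis times angle).
In Python, from station import manip, cams gives the robot as it stands.
- The arm moves only by the tool step_arm, never from a script. Its argument "targets" is text: rows parted by semicolons, each of 7 numbers parted by spaces: the shift along the tool's x, y, z in m, then the turn, a rotation vector about the tool's x, y, z in degrees, then the finger opening in m, from 0 to 0.0854. A call has 1 to 5 rows; each row is the pose to reach, as a shift and turn from the pose commanded when the call began, along the tool's axes at that moment; what a row does not reach only later rows make up. A row lasts 1/8 s, in which the tool goes at most 62.5 mm and 10.7 degrees, less where a joint would pass 70% of its speed; a pose out of reach is approached as far as the arm can. A call with a gripper value outside its range is refused whole. The fingers move at their own pace and stop on an object; the grip force is fixed at half the most. Time passes only in rows, so rows that repeat a pose let the fingers close. It gives the time, the measured TCP pose, the force and the opening at its end, in the units of the state.
- manip.get_state(): the state, without advancing time (a new reading comes with each control period).
- cams.capture(name): name is "scene" or "side" or "wrist"; returns the picture (384x512x3 uint8, red, green, blue); there is no depth.
- cams.calibration(name): a dict with "fx", "fy", "cx", "cy" (pixels), "k1" (the pictures are not rectified: a ray, as slopes to the right and down, at radius r is drawn at 1 + k1 r^2 times it, then the intrinsics apply), "world_from_camera" (4x4, takes a point from camera to world coordinates). Camera axes: x right, y down, z forward; pixel columns grow to the right and rows downward; lengths in mm; the calibration is good to about 2 mm. A picture is of the moment at which its call begins: read the wrist's pose just before it. calibration takes no time and is no camera call; for the wrist camera it gives the pose at the moment of the call.
- manip.finish_job(): hands the job in, once; it reports no verdict.
The state is a dict: "time": time; "joint_pos": joint angles; "qd": joint speeds; "tau": joint torques, N m; "position": TCP position; "eef_rot": TCP orientation; "wrist_force": force on the tool from outside, world axes, zero at the start; "moment": the same for the moment, N m; "width": finger opening in mm.
Only numpy, scipy, OpenCV 4.12 (cv2) and the standard library are available. Lean on these libraries where they do the work, as an engineer would, in place of code of your own. Each camera call takes 0.05 s, during which the arm holds its last target.

## Task

The microscope's accessories were left piled on one another. Take the pile apart and put each one away in the nest of the kit tray that is made for its shape, lying flat and fully down between the guides (the objective lens standing upright in the round cup, the way up it stands now). Leave the glass flask behind the pile standing.

Things in the scene. Friction and masses are not known exactly. Their poses are not given: they have to be found in the camera images.
- objective_centre (a point): Centre (half-way up) of the microscope objective lens, top of the pile: upright steel barrel, 23 mm diameter for its lower 34 mm, then a thinner 18 mm neck; 42 mm tall overall; this point is 21 mm above its underside. z points along the barrel to the neck. Goes into the round cup. 90 g.
- block_centre (a point): Centre of the small slide block, second in the pile, under the objective: black block with a clear, pale-looking cover, 26 (x) x 44 (y) x 14 mm (z); this point is 7 mm above its underside. Goes into the smallest rectangular nest.
- power_centre (a point): Centre of the black power unit's case, third in the pile: case 34 (x) x 66 (y) x 26 mm (z), with a short cable stub that sticks out about 13 mm more at its -y end (it passes between the guides); this point is the centre of the case, 13 mm above its underside. Goes into the middle-sized rectangular nest; either end may point either way.
- pad_centre (a point): Centre of the stiff yellow tissue pad at the bottom of the pile: 68 (x) x 100 (y) x 8 mm (z), rigid like a thin box; this point is 4 mm above its underside, which rests on the worktop. Goes into the largest rectangular nest; either way round.
- lens_nest_seat (a point): Middle of the floor inside the black round cup (inner diameter 40 mm, outer 48, wall 14 mm tall above this floor) on one of the four grey nest plates. All four plates are 92 (x) x 120 mm (y), lie 2 by 2 on the plywood kit tray, are fixed, in any arrangement, and have their floor 13 mm above the worktop; z up.
- block_nest_seat (a point): Middle of the floor of the smallest rectangular nest: four black L-shaped corner guides, 8 mm tall, round a space of 40 (x) x 58 mm (y), on a grey nest plate; the middles of the four sides are open for fingers (guide legs 9 mm long).
- adapter_nest_seat (a point): Middle of the floor of the middle-sized rectangular nest: four black L-shaped corner guides, 10 mm tall, round a space of 48 (x) x 80 mm (y), on a grey nest plate; the sides between the guides are open (legs 12 mm long).
- pad_nest_seat (a point): Middle of the floor of the largest rectangular nest: four black L-shaped corner guides, 5 mm tall, round a space of 80 (x) x 112 mm (y), on a grey nest plate; the sides between the guides are open (legs 12 mm long).
- flask_centre (a point): Centre of the small conical glass flask with pink contents, 51 mm diameter at the foot, 76 mm tall, which stands loose about 15 cm behind the pile; this point is 38 mm above its underside. Not part of the job: it must stay standing.
There are look-alikes about, which are no part of the job. What is shaped like the part that bears block_centre but turquoise is not meant. Several things look just like the part that bears pad_centre: the one meant starts farthest to the robot's right.

How it is judged (in metres and radians):
At the end, for the whole second after the job is handed in: Each accessory is released and at rest, flat (the objective upright, neck up) on the floor of its own nest inside the guides: centre within 12 mm of the nest's middle (others than the objective 13 mm), underside within 2.5 mm of the floor, long side along the nest's; the glass flask stands (horizontal distance between objective_centre and lens_nest_seat below 0.012 m and z of objective_centre in the frame of lens_nest_seat below 0.024 m and angle between objective_centre's own z axis and vertical below 0.12 rad and horizontal distance between block_centre and block_nest_seat below 0.013 m and z of block_centre in the frame of block_nest_seat below 0.01 m and angle between each of block_centre, power_centre's own z axis and vertical below 0.1 rad and angle between the y axis of block_centre and the y axis of block_nest_seat, either way round below 0.6 rad and horizontal distance between power_centre and adapter_nest_seat below 0.013 m and z of power_centre in the frame of adapter_nest_seat below 0.016 m and angle between the y axis of power_centre and the y axis of adapter_nest_seat, either way round below 0.6 rad and horizontal distance between pad_centre and pad_nest_seat below 0.013 m and z of pad_centre in the frame of pad_nest_seat below 0.0065 m and angle between pad_centre's own z axis and vertical below 0.05 rad and angle between the y axis of pad_centre and the y axis of pad_nest_seat, either way round below 0.4 rad and angle between flask_centre's own z axis and vertical below 0.3 rad and linear speed of each of objective, slide_block, power_unit, tissue_pad below 0.02 m/s); the robot touches nothing.
It fails at once if the glass flask is knocked over (angle between flask_centre's own z axis and vertical above 0.5 rad).
It also fails if it takes over 106 s, if anything falls off the work surface, if the arm or the gripper's body presses on something with over 40 N, if the wrist force passes 120 N, or if a joint passes its speed limit or range.

## Working session

There is one attempt and no reset: what is moved stays moved. The work goes in short steps, Python scripts to look and compute and a tool call to move; the robot and the scene stay as the last step left them, time stands still between calls to the robot, and variables do not carry over. Pictures are saved under pics/ and viewed, and the job is handed in when it is done.

Besides the shell and the picture viewer there is one more tool, called after "Request:" in YAML: its name, and indented under it one key for each argument. step_arm: Moves the arm, as the interface text tells. Its arguments: {"type":"object","properties":{"targets":{"type":"string"}},"required":["targets"]}

```bash
mkdir -p pics; ls; python3 - <<'E'
from station import manip,cams
import cv2
print(manip.get_state())
for n in ("scene","side","wrist"):
    c=cams.calibration(n); print(n,c)
    cv2.imwrite(f"pics/{n}0.png",cams.capture(n)[:,:,::-1])
E
```

```text
pics
{'time': 0.0, 'joint_pos': array([ 1.32250017,  0.50831815, -0.23749263,  1.50113908,  0.12570436,
        1.14886651, -0.15481974]), 'qd': array([-0.00201865,  0.00112894,  0.00087653, -0.00102569, -0.00196942,
        0.00065865,  0.00154212]), 'tau': array([ 1.28144227e-03, -6.20599365e+01, -2.18599230e+00, -2.49657619e+01,
        1.27908078e-02,  1.21690723e-02,  2.13591636e-05]), 'position': array([ 216.28465796, -585.87768857,  241.4385944 ]), 'eef_rot': array([-3.09089360e+00, -5.52504087e-01,  5.59911010e-04]), 'wrist_force': array([0.03545136, 0.65961438, 0.82507061]), 'moment': array([0.00900042, 0.04645001, 0.02801618]), 'width': 85.46211242744218}
scene {'fx': 433.44492013320246, 'fy': 433.44492013320246, 'cx': 253.87838797446065, 'cy': 184.8834636623927, 'k1': -0.039064986170087176, 'world_from_camera': array([[-5.14271073e-01, -5.70301045e-01,  6.40532577e-01,
        -7.15232584e+01],
       [-8.57609986e-01,  3.46769937e-01, -3.79810113e-01,
         4.01198848e+02],
       [-5.51133740e-03, -7.44652488e-01, -6.67429619e-01,
         7.10720655e+02],
       [ 0.
[... 377 characters left out ...]
,
         7.29740164e+02],
       [ 7.71901889e-03, -8.20145443e-01, -5.72103023e-01,
         6.29887099e+02],
       [ 0.00000000e+00,  0.00000000e+00,  0.00000000e+00,
         1.00000000e+00]])}
wrist {'fx': 299.3644514393338, 'fy': 299.3644514393338, 'cx': 252.44239903912307, 'cy': 191.78280615833694, 'k1': -0.051396153517310326, 'world_from_camera': array([[ 3.46900100e-01, -8.86964001e-01, -3.04885522e-01,
         2.95812352e+02],
       [-9.37900924e-01, -3.28570767e-01, -1.11279414e-01,
        -5.57030910e+02],
       [-1.47563592e-03,  3.24555253e-01, -9.45865588e-01,
         3.72210214e+02],
       [ 0.00000000e+00,  0.00000000e+00,  0.00000000e+00,
         1.00000000e+00]])}
```

View pics/scene0.png

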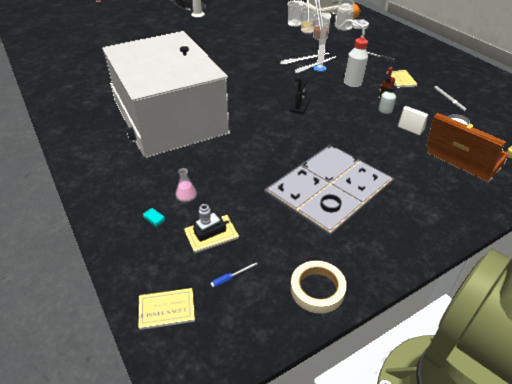

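View pics/side0.png

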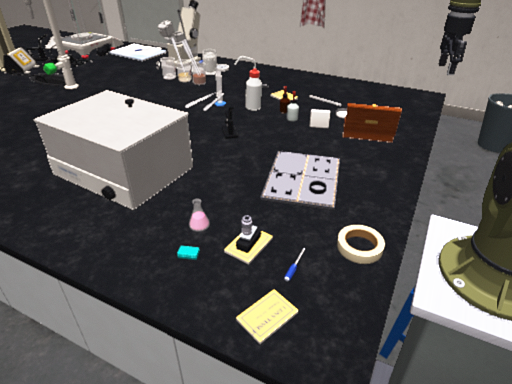

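View pics/wrist0.png

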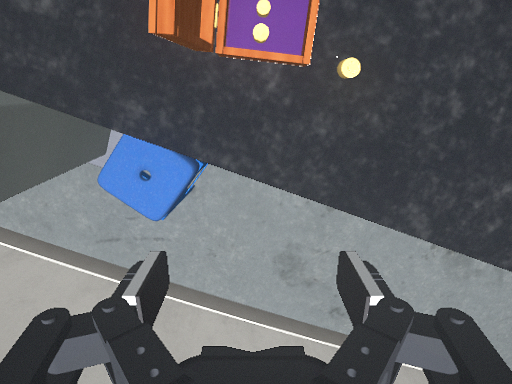

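```bash
cat > h.py <<'E'
import numpy as np, cv2
from scipy.spatial.transform import Rotation as R
def ray(c,u,v):
    K=np.array([[c['fx'],0,c['cx']],[0,c['fy'],c['cy']],[0,0,1]])
    p=cv2.undistortPoints(np.array([[[u,v]]],float),K,np.array([c['k1'],0,0,0,0.]))[0,0]
    T=c['world_from_camera']; d=T[:3,:3]@np.array([p[0],p[1],1]); return T[:3,3],d/np.linalg.norm(d)
def onz(c,u,v,z):
    o,d=ray(c,u,v); return o+d*(z-o[2])/d[2]
def proj(c,P):
    T=c['world_from_camera']; K=np.array([[c['fx'],0,c['cx']],[0,c['fy'],c['cy']],[0,0,1]])
    Rm=T[:3,:3].T; t=-Rm@T[:3,3]
    return cv2.projectPoints(np.array(P,float).reshape(-1,1,3),cv2.Rodrigues(Rm)[0],t,K,np.array([c['k1'],0,0,0,0.]))[0][:,0]
def tri(obs):
    A=np.zeros((3,3));b=np.zeros(3);
    for c,u,v in obs:
        o,d=ray(c,u,v);M=np.eye(3)-np.outer(d,d);A+=M;b+=M@o
    P=np.linalg.solve(A,b)
    return P,[float(np.linalg.norm((np.eye(3)-np.outer(d,d))@(P-o))) for o,d in [ray(*q) for q in obs]]
E
python3 - <<'E'
from station import manip,cams
from h import *
sc=cams.calibration("scene");sd=cams.calibration("side")
for n,u,v in [("pilepad",211,233),("pad2",166,308),("note",403,78),("flaskfoot",186,197),("tray",330,187),("cup",331,203),("turq",153,217),("tape",319,287),("driver",233,275),("bottle",355,82),("burnerfoot",320,67)]:
    print(n,onz(sc,u,v,0).round())
print("side",onz(sd,284,95,0).round(), onz(sd,248,245,0).round(),onz(sd,267,315,0).round())
a=cv2.imread("pics/scene0.png");b=cv2.imread("pics/side0.png")
f=lambda i,x0,x1,y0,y1,s:cv2.resize(i[y0:y1,x0:x1],None,fx=s,fy=s,interpolation=cv2.INTER_CUBIC)
cv2.imwrite("pics/c1.png",f(a,130,400,140,260,3)[:, :800])
cv2.imwrite("pics/c2.png",f(b,170,350,140,280,4.4)[:600,:800])
cv2.imwrite("pics/c3.png",f(a,270,440,50,120,4)[:, :800])
E
```

```text
pilepad [524. 158.   0.]
pad2 [400. 315.  -0.]
note [ 815. -718.    0.]
flaskfoot [658. 158.   0.]
tray [ 507. -158.    0.]
cup [ 462. -125.    0.]
turq [636. 249.   0.]
tape [289.  42.   0.]
driver [401. 171.   0.]
bottle [ 878. -559.    0.]
burnerfoot [1025. -525.    0.]
side [ 822. -735.    0.] [523. 159.   0.] [399. 312.   0.]
```

View pics/c1.png

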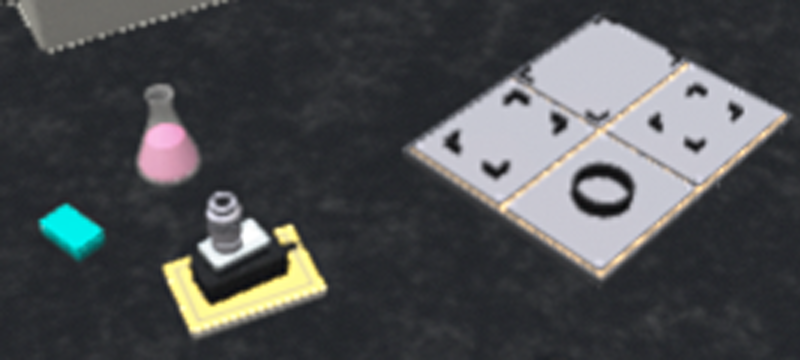

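View pics/c2.png

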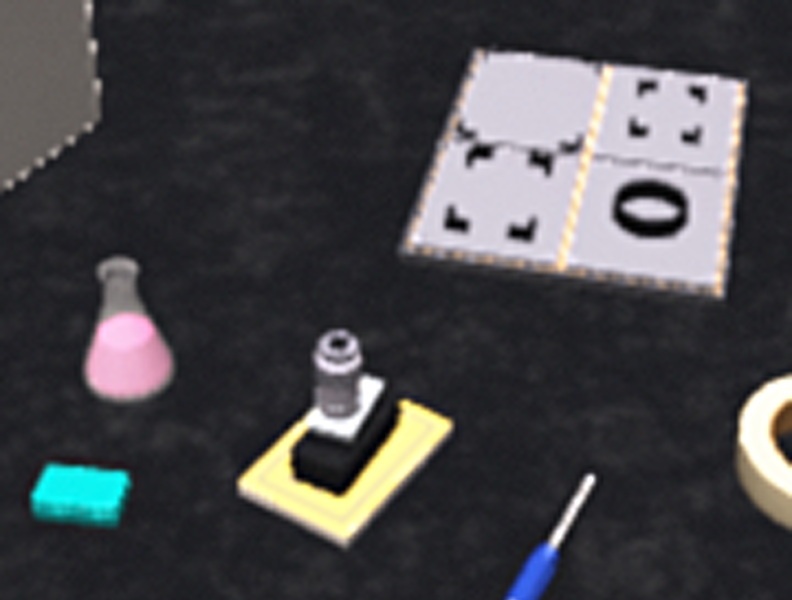

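View pics/c3.png

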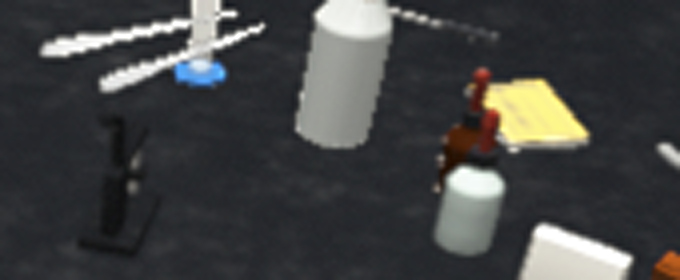

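```bash
python3 - <<'E'
from station import manip,cams
from h import *
sc=cams.calibration("scene");sd=cams.calibration("side")
S=lambda x,y:(sc,130+x/3,140+y/3)
D=lambda x,y:(sd,170+x/4.4,140+y/4.4)
for n,a,b in [("top",(600,15),(747,78)),("right",(792,117),(724,297)),("bottom",(600,280),(400,252)),("left",(405,150),(475,48))]:
    print(n,onz(*S(*a),10).round(),onz(*D(*b),10).round())
print("cup",onz(*S(603,190),27).round(),onz(*D(652,208),27).round())
print("obj top",tri([S(223,198),D(339,340)]))
print("pad corners sc",[onz(*S(*p),8).round() for p in [(163,265),(195,325),(326,287),(292,228)]])
print("pad corners sd",[onz(*D(*p),8).round() for p in [(238,485),(345,538),(452,425),(400,397)]])
print("block top sc",[onz(*S(*p),48).round() for p in [(200,245),(218,267),(270,241),(250,220)]])
print("flask", onz(*S(168,172),0).round(), onz(*D(130,385),0).round())
E
```

```text
top [ 633. -256.   10.] [ 444. -312.   10.]
right [ 440. -304.   10.] [381. -59.  10.]
bottom [382. -57.  10.] [574. -11.  10.]
left [571. -11.  10.] [ 637. -261.   10.]
cup [ 441. -104.   27.] [ 444. -103.   27.]
obj top (array([518.72279081, 168.40211429,  93.28415648]), [0.3975942604352275, 0.3975942604352744])
pad corners sc [array([560., 205.,   8.]), array([496., 209.,   8.]), array([480., 113.,   8.]), array([544., 106.,   8.])]
pad corners sd [array([560., 206.,   8.]), array([493., 213.,   8.]), array([480., 114.,   8.]), array([515., 107.,   8.])]
block top sc [array([528., 186.,  48.]), array([503., 184.,  48.]), array([506., 142.,  48.]), array([531., 145.,  48.])]
flask [657. 158.   0.] [660. 159.   0.]
```

```bash
cat >> h.py <<'E'
def down(head):
    # tool x heading (deg, world), z down
    h=np.radians(head); x=np.array([np.cos(h),np.sin(h),0]); z=np.array([0,0,-1.]); y=np.cross(z,x)
    return R.from_matrix(np.stack([x,y,z],1))
def go(s,x,y,z,head,pos=None,rot=None):
    p=np.array(s['position']) if pos is None else np.array(pos); r=R.from_rotvec(s['eef_rot']) if rot is None else rot
    d=r.inv().apply(np.array([x,y,z])-p)/1000; w=np.degrees((r.inv()*down(head)).as_rotvec())
    return "d %.4f %.4f %.4f  w %.2f %.2f %.2f |d|=%.0fmm |w|=%.1f"%(*d,*w,1000*np.linalg.norm(d),np.linalg.norm(w))
def st():
    from station import manip
    s=manip.get_state(); r=R.from_rotvec(s['eef_rot']).as_matrix()
    print("t %.2f pos %s head %.2f tilt %.2f F %s w %.1f q %s"%(s['time'],np.round(s['position'],1),np.degrees(np.arctan2(r[1,0],r[0,0])),np.degrees(np.arccos(-r[2,2])),np.round(s['wrist_force'],1),s['width'],np.round(s['joint_pos'],2)))
    return s
E
python3 - <<'E'
from h import *
s=st(); print(go(s,340,-350,260,62)); print(go(s,500,-115,242,104))
E
```

```text
t 0.15 pos [ 216.3 -586.   241.6] head 20.27 tilt 0.08 F [-0.3  0.6  0.1] w 85.4 q [ 1.32  0.51 -0.24  1.5   0.13  1.15 -0.15]
d 0.1978 -0.1785 -0.0181  w -0.08 -0.03 -41.73 |d|=267mm |w|=41.7
d 0.4293 -0.3435 0.0001  w -0.07 -0.06 -83.73 |d|=550mm |w|=83.7
```

Request:
step_arm:
  targets: "0.04 -0.036 -0.004 0 0 -8 0.085; 0.08 -0.071 -0.008 0 0 -16 0.085; 0.12 -0.107 -0.012 0 0 -25 0.085; 0.16 -0.143 -0.015 0 0 -33 0.085; 0.198 -0.178 -0.018 0 0 -42 0.085"

```text
time: 0.78
position: [341.2, -348.9, 260.4]
eef_rot: [2.685, 1.631, -0.0]
wrist_force: [0.7, -0.6, 0.5]
width: 85.0
```

```bash
python3 - <<'E'
from h import *
s=st(); print(go(s,500,-115,242,104))
E
```

```text
t 0.78 pos [ 341.2 -348.9  260.4] head 62.57 tilt 0.00 F [ 0.7 -0.6  0.5] w 85.0 q [ 1.12  0.3  -0.49  1.82  0.16  1.07  0.08]
d 0.2808 0.0332 0.0184  w 0.00 0.00 -41.43 |d|=283mm |w|=41.4
```

Request:
step_arm:
  targets: "0.056 0.007 0.004 0 0 -8 0.085; 0.112 0.013 0.007 0 0 -16 0.085; 0.168 0.02 0.011 0 0 -25 0.085; 0.225 0.026 0.015 0 0 -33 0.085; 0.281 0.033 0.018 0 0 -41.4 0.085"

```text
time: 1.4
position: [501.2, -115.9, 242.1]
eef_rot: [1.936, 2.474, -0.001]
wrist_force: [1.4, -0.8, 0.5]
width: 85.3
```

```bash
python3 - <<'E'
from h import *
from station import manip,cams
import pickle
s=st()
c=cams.calibration("wrist"); im=cams.capture("wrist"); cv2.imwrite("pics/w1.png",im[:,:,::-1]); pickle.dump(c,open("w1.pkl","wb"))
st()
E
```

```text
t 1.40 pos [ 501.2 -115.9  242.1] head 103.92 tilt 0.02 F [ 1.4 -0.8  0.5] w 85.3 q [ 0.69  0.4  -0.73  1.78  0.3   1.07  0.1 ]
t 1.45 pos [ 505.  -107.8  242.5] head 104.80 tilt 0.38 F [3.4 6.  0.8] w 84.7 q [ 0.68  0.4  -0.74  1.78  0.3   1.07  0.1 ]
```

View pics/w1.png

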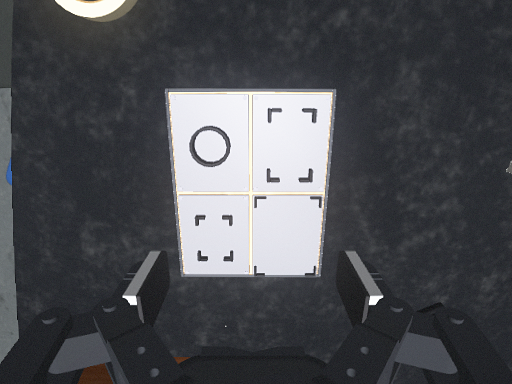

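Request:
step_arm:
  targets: "0 0 0 0 0 0 0.085; 0 0 0 0 0 0 0.085"

```text
time: 1.7
position: [499.9, -118.5, 242.0]
eef_rot: [-1.944, -2.468, 0.002]
wrist_force: [-0.9, -0.6, 0.0]
width: 85.0
```

```bash
python3 - <<'E'
from h import *
from station import manip,cams
import pickle
s=st()
c=cams.calibration("wrist"); im=cams.capture("wrist"); cv2.imwrite("pics/w2.png",im[:,:,::-1]); pickle.dump(c,open("w2.pkl","wb"))
st()
bgr=im[:,:,::-1].copy()
g=cv2.cvtColor(bgr,cv2.COLOR_BGR2GRAY)
m=(g<110).astype(np.uint8); m[:, :160]=0;m[:,345:]=0;m[290:]=0
n,l,stt,ce=cv2.connectedComponentsWithStats(m)
for i in range(1,n):
    if 15<stt[i,4]<3000: print(i,stt[i],ce[i].round(1),onz(c,*ce[i],20).round(1))
E
```

```text
t 1.70 pos [ 499.9 -118.5  242. ] head 103.55 tilt 0.07 F [-0.9 -0.6  0. ] w 85.0 q [ 0.69  0.4  -0.73  1.78  0.3   1.07  0.1 ]
t 1.75 pos [ 499.9 -118.8  242.1] head 103.51 tilt 0.06 F [ 0.3 -0.6  0.3] w 84.6 q [ 0.69  0.4  -0.73  1.78  0.3   1.07  0.1 ]
2 [269 107  14  13  69] [272.7 111. ] [509.1 -54.5  20. ]
3 [304 106  14  14  82] [313.  110.5] [553.8 -42.9  20. ]
5 [191 125  41  40 446] [210.7 145.7] [ 447.8 -110.3   20. ]
13 [269 167  12  13  75] [272.9 175.2] [ 528.7 -128.2   20. ]
14 [301 167  13  13  81] [308.9 175.2] [ 571.6 -117.8   20. ]
20 [257 195  11  11  38] [260.1 197.9] [ 520.7 -160.5   20. ]
21 [312 195  12  11  41] [319.2 197.9] [ 593.  -143.1   20. ]
25 [197 214  10  10  62] [200.4 217.3] [ 452.6 -204.4   20. ]
26 [224 214  10  10  57] [229.7 217.1] [ 489.2 -195.2   20. ]
33 [200 250  10  10  63] [203.5 255.8] [ 466.7 -259.3   20. ]
34 [226 250   9  10  60] [230.8 255.8] [ 502.5 -250.5   20. ]
39 [256 265  12  10  41] [260.5 272. ] [ 547.7 -266.    20. ]
```

View pics/w2.png

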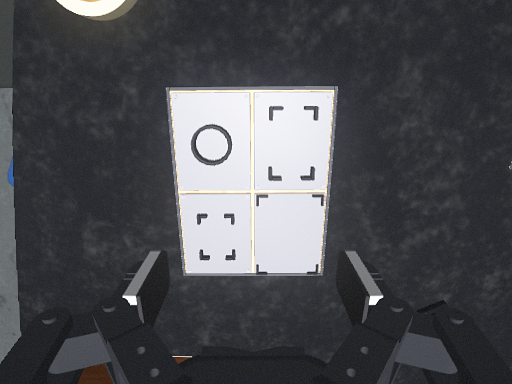

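```bash
cat > plates.py <<'E'
from h import *
def plates(bgr,roi):
    x0,x1,y0,y1=roi
    hsv=cv2.cvtColor(bgr,cv2.COLOR_BGR2HSV); 
    m=((hsv[...,2]>150)&(hsv[...,1]<45)).astype(np.uint8)
    z=np.zeros_like(m); z[y0:y1,x0:x1]=m[y0:y1,x0:x1]
    return z
def quad(comp):
    cs,_=cv2.findContours(comp,cv2.RETR_EXTERNAL,cv2.CHAIN_APPROX_NONE)
    c=cv2.convexHull(max(cs,key=cv2.contourArea))
    for e in np.linspace(1,12,45):
        a=cv2.approxPolyDP(c,e,True)
        if len(a)==4: return a[:,0].astype(float)
def dcen(q):
    a,b,c,d=q
    t=np.linalg.solve(np.stack([c-a,b-d],1),b-a); return a+t[0]*(c-a)
E
python3 - <<'E'
from plates import *
import pickle
from station import cams
C={"w2":pickle.load(open("w2.pkl","rb")),"scene0":cams.calibration("scene"),"side0":cams.calibration("side")}
roi={"w2":(160,345,80,285),"scene0":(255,400,135,240),"side0":(255,350,145,215)}
for n in C:
    im=cv2.imread(f"pics/{n}.png"); m=plates(im,roi[n])
    k,l,s,ce=cv2.connectedComponentsWithStats(m)
    for i in range(1,k):
        if s[i,4]>150:
            q=quad((l==i).astype(np.uint8))
            if q is None: print(n,s[i]);continue
            d=dcen(q)
            P=[onz(C[n],*p,13) for p in q]
            print(n,s[i],d.round(1),onz(C[n],*d,13).round(1),[round(np.linalg.norm(P[j]-P[j-1])) for j in range(4)])
    cv2.imwrite(f"pics/m_{n}.png",m*255)
E
```

```text
w2 [  169    89   166   186 24739] [252.9 190.4] [ 510.2 -155.4   13. ] [187, 242, 188, 244]
w2 [196 128  32  33 808] [211.1 143. ] [ 446.9 -108.5   13. ] [25, 27, 27, 30]
scene0 [ 267  147  124   83 4563] [330.  183.3] [ 507.1 -156.2   13. ] [181, 242, 184, 241]
side0 [ 262  152   76   54 2656] [302.6 175.7] [ 510.  -157.4   13. ] [244, 189, 242, 186]
```

```bash
python3 - <<'E'
from h import *
import pickle
from station import cams
w=pickle.load(open("w2.pkl","rb"));sc=cams.calibration("scene");sd=cams.calibration("side")
print(tri([(w,252.9,190.4),(sc,330,183.3)]),tri([(w,252.9,190.4),(sc,330,183.3),(sd,302.6,175.7)]))
s=st(); print(go(s,518,195,250,92))
E
```

```text
(array([ 509.82373856, -157.23675149,   10.35229817]), [1.149169890249261, 1.1491698902492673]) (array([ 509.43424436, -156.63974569,   12.35098101]), [1.327970743284035, 1.4384451395142062, 0.9807961868374888])
t 1.75 pos [ 499.9 -118.8  242.1] head 103.51 tilt 0.06 F [ 0.3 -0.6  0.3] w 84.6 q [ 0.69  0.4  -0.73  1.78  0.3   1.07  0.1 ]
d 0.3009 0.0909 -0.0081  w -0.05 0.03 11.51 |d|=314mm |w|=11.5
```

Request:
step_arm:
  targets: "0.06 0.018 -0.002 0 0 3 0.085; 0.12 0.036 -0.004 0 0 6 0.085; 0.18 0.054 -0.006 0 0 9 0.085; 0.24 0.072 -0.008 0 0 11.5 0.085; 0.29 0.088 -0.008 0 0 11.5 0.085"

```text
time: 2.38
position: [517.7, 186.0, 250.7]
eef_rot: [2.182, 2.259, 0.001]
wrist_force: [0.2, -0.3, -0.3]
width: 85.2
```

Request:
step_arm:
  targets: "0.01 0 0 0 0 0 0.085; 0.01 0 0 0 0 0 0.085; 0.01 0 0 0 0 0 0.085"

```text
time: 2.75
position: [517.6, 192.6, 250.1]
eef_rot: [2.182, 2.259, -0.002]
wrist_force: [0.2, -0.4, 0.5]
width: 85.1
```

```bash
python3 - <<'E'
from h import *
from station import manip,cams
import pickle
s=st()
c=cams.calibration("wrist"); im=cams.capture("wrist"); cv2.imwrite("pics/w3.png",im[:,:,::-1]); pickle.dump(c,open("w3.pkl","wb"))
st()
b=im[:,:,::-1]
cv2.imwrite("pics/w3c.png",cv2.resize(b[120:300,150:370],None,fx=3.3,fy=3.3,interpolation=cv2.INTER_CUBIC))
E
```

```text
t 2.75 pos [517.6 192.6 250.1] head 91.97 tilt 0.09 F [ 0.2 -0.4  0.5] w 85.1 q [ 0.06  0.45 -0.7   1.68  0.31  1.13 -0.69]
t 2.80 pos [517.6 192.7 250.2] head 91.97 tilt 0.07 F [ 0.8 -1.1 -0.1] w 84.9 q [ 0.06  0.45 -0.7   1.68  0.31  1.13 -0.69]
```

View pics/w3.png

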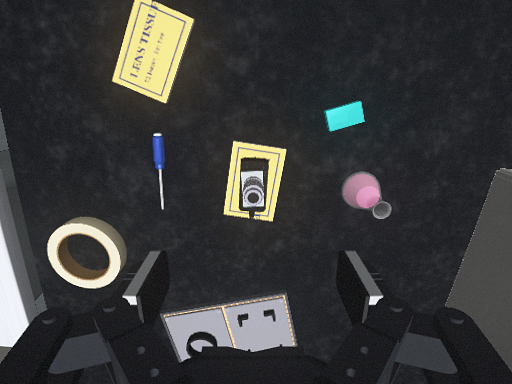

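View pics/w3c.png

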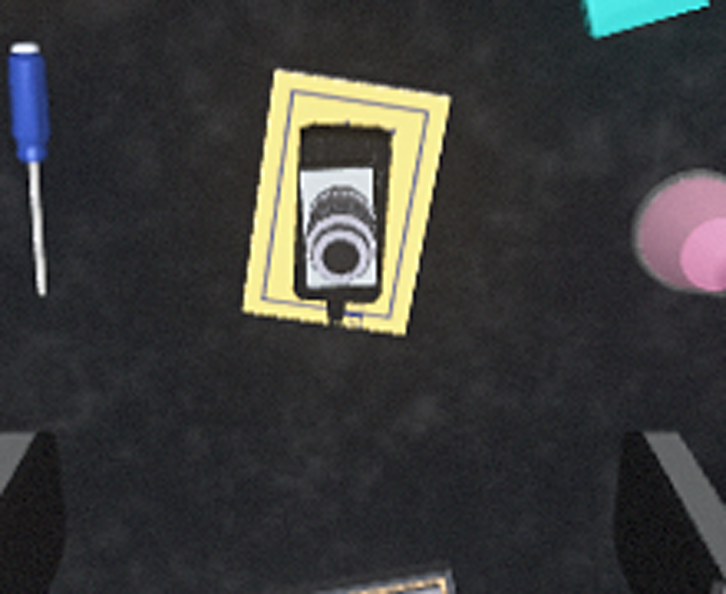

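```bash
python3 - <<'E'
from h import *
import pickle
from station import cams
w=pickle.load(open("w3.pkl","rb"));sc=cams.calibration("scene");sd=cams.calibration("side")
W=lambda p:(w,150+p[0]/3.3,120+p[1]/3.3)
o=W((341,256)); print("obj",tri([o,(sc,204.3,206)]),tri([o,(sd,247,217.3)]),onz(*o,90).round(1))
for n,z,ps in [("block",48,[(301,171),(374,167),(378,285),(304,290)]),("pad",8,[(276,69),(450,97),(406,334),(243,311)]),("power",34,[(301,126),(392,126),(382,299),(295,297)])]:
    P=np.array([onz(*W(p),z)[:2] for p in ps]); print(n,P.round(1).tolist(),"c",P.mean(0).round(1),"len",[np.linalg.norm(P[j]-P[j-1]).round(1) for j in range(4)])
    y=(P[0]+P[1]-P[2]-P[3]); print(" yaw(long)",np.degrees(np.arctan2(-y[0],y[1])))
P=tri([W((326,228)),(sc,130+235/3,140+243/3)]);print("blockctr tri rough",P)
s=st()
print(go(s,*(onz(*o,90)[:2]),150,92))
E
```

```text
obj (array([520.26113648, 169.01884931,  90.77824816]), [1.178211718463705, 1.1782117184636927]) (array([519.18089281, 170.78059264,  94.75001618]), [1.3579878058702648, 1.357987805870397]) [520.3 170.   90. ]
block [[505.9, 185.6], [531.3, 187.9], [534.8, 143.8], [508.0, 141.0]] c [520.  164.6] len [np.float64(44.7), np.float64(25.5), np.float64(44.2), np.float64(26.9)]
 yaw(long) 3.6186153860349135
pad [[494.4, 214.2], [560.9, 205.8], [549.8, 106.5], [482.4, 114.5]] c [521.9 160.2] len [np.float64(100.4), np.float64(67.0), np.float64(100.0), np.float64(67.9)]
 yaw(long) -6.6474737604523115
power [[505.1, 198.4], [537.7, 199.6], [537.4, 132.6], [504.4, 132.3]] c [521.2 165.7] len [np.float64(66.2), np.float64(32.6), np.float64(67.0), np.float64(33.0)]
 yaw(long) -0.45399369388316246
blockctr tri rough (array([515.2720004 , 165.11034837,  49.55887892]), [0.3635996023459508, 0.36359960234598937])
t 2.80 pos [517.6 192.7 250.2] head 91.97 tilt 0.07 F [ 0.8 -1.1 -0.1] w 84.9 q [ 0.06  0.45 -0.7   1.68  0.31  1.13 -0.69]
d -0.0227 0.0018 0.1002  w -0.00 0.07 -0.03 |d|=103mm |w|=0.1
```

Request:
step_arm:
  targets: "-0.012 0.001 0.05 0 0 0 0.05; -0.0227 0.0018 0.1 0 0 0 0.05; -0.0227 0.0018 0.14 0 0 0 0.05; -0.0227 0.0018 0.15 0 0 0 0.05; -0.0227 0.0018 0.15 0 0 0 0.05"

```text
time: 3.42
position: [520.2, 172.2, 100.7]
eef_rot: [-2.18, -2.262, 0.0]
wrist_force: [-0.1, 0.8, 0.0]
width: 50.2
```

```bash
cat > snap.py <<'E'
import sys,pickle
from h import *
from station import cams
n=sys.argv[1]; s=st()
for cam in sys.argv[2].split(','):
    c=cams.calibration(cam); im=cams.capture(cam)[:,:,::-1]; cv2.imwrite(f"pics/{n}_{cam}.png",im); pickle.dump(c,open(f"{n}_{cam}.pkl","wb"))
    if len(sys.argv)>3:
        x0,x1,y0,y1=map(int,sys.argv[3].split(',')); f=min(800/(x1-x0),600/(y1-y0))
        cv2.imwrite(f"pics/{n}_{cam}.png",cv2.resize(im[y0:y1,x0:x1],None,fx=f,fy=f,interpolation=cv2.INTER_CUBIC)); print("scale",f)
E
python3 snap.py a1 side 180,320,150,280; python3 snap.py a1 wrist
```

```text
t 3.42 pos [520.2 172.2 100.7] head 92.11 tilt 0.00 F [-0.1  0.8  0. ] w 50.2 q [ 0.03  0.6  -0.61  1.88  0.47  0.8  -0.79]
scale 4.615384615384615
t 3.48 pos [520.6 172.7 101.5] head 92.13 tilt 0.09 F [-0.   0.9  0.4] w 49.9 q [ 0.03  0.6  -0.61  1.88  0.47  0.8  -0.79]
```

View pics/a1_side.png

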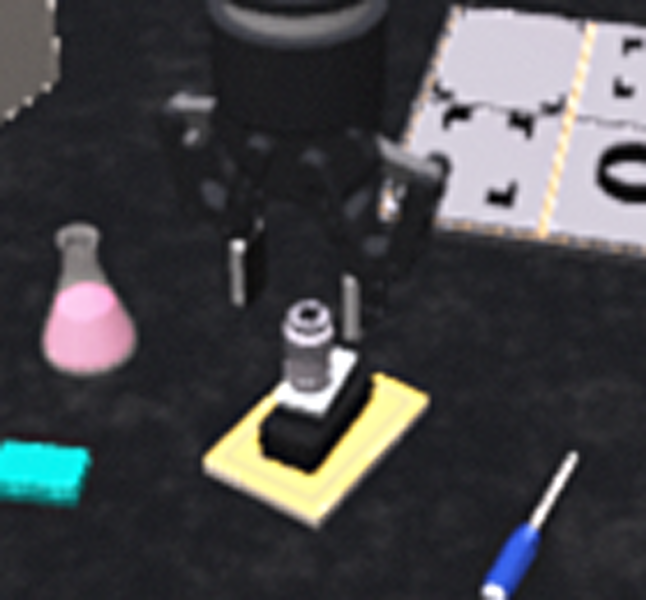

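View pics/a1_wrist.png

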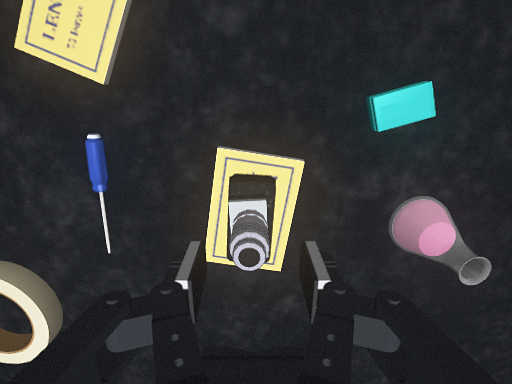

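```bash
python3 - <<'E'
from h import *
from station import cams
sd=cams.calibration("side")
for (u,v) in [(238,303),(350,338)]:
    o,d=ray(sd,180+u/4.615,150+v/4.615)
    for z in (85,90,95,100): print(z,(o+d*(z-o[2])/d[2]).round(1))
w=cams.calibration("wrist")
for dz in (0,5,11): print(dz,proj(w,[[520.6+25,172.7,101.5-dz],[520.6-25,172.7,101.5-dz]]).round(1).tolist())
o=onz(w,249,256,90);print("obj",o.round(1))
s=st();print(go(s,*o[:2],77,92))
E
```

```text
85 [557.4 170.1  85. ]
90 [554.2 175.2  90. ]
95 [551.  180.4  95. ]
100 [547.9 185.5 100. ]
85 [497.2 168.4  85. ]
90 [494.6 173.6  90. ]
95 [491.9 178.7  95. ]
100 [489.3 183.9 100. ]
0 [[299.5, 266.1], [201.1, 263.0]]
5 [[298.1, 260.8], [202.6, 257.8]]
11 [[296.5, 254.8], [204.3, 251.9]]
obj [519.9 170.8  90. ]
t 3.52 pos [520.8 172.9 101.9] head 92.15 tilt 0.14 F [0.3 1.  0.3] w 50.2 q [ 0.03  0.6  -0.61  1.88  0.47  0.8  -0.79]
d -0.0021 -0.0011 0.0249  w 0.14 -0.04 0.15 |d|=25mm |w|=0.2
```

Request:
step_arm:
  targets: "-0.002 -0.001 0.012 0 0 0 0.05; -0.002 -0.001 0.0235 0 0 0 0.05; -0.002 -0.001 0.0235 0 0 0 0.05; -0.002 -0.001 0.0235 0 0 0 0.02; -0.002 -0.001 0.0235 0 0 0 0.01"

```text
time: 4.15
position: [518.9, 170.9, 77.3]
eef_rot: [2.179, 2.263, 0.001]
wrist_force: [-0.5, -0.8, 0.0]
width: 20.8
```

Request:
step_arm:
  targets: "0 0 0 0 0 0 0.01; 0 0 0 0 0 0 0.01; 0 0 0 0 0 0 0.01"

```text
time: 4.53
position: [518.9, 170.8, 77.2]
eef_rot: [2.179, 2.263, 0.001]
wrist_force: [-2.7, 0.2, 5.1]
width: 20.3
```

```bash
python3 snap.py a2 side,scene; python3 - <<'E'
import cv2,numpy as np
f=lambda i,x0,x1,y0,y1:cv2.resize(i[y0:y1,x0:x1],(400,400),interpolation=cv2.INTER_CUBIC)
a=cv2.imread("pics/a2_side.png");b=cv2.imread("pics/a2_scene.png")
cv2.imwrite("pics/a2c.png",np.hstack([f(a,190,310,150,270),f(b,150,270,150,270)]))
E
```

```text
t 4.53 pos [518.9 170.8  77.2] head 92.18 tilt 0.03 F [-2.7  0.2  5.1] w 20.3 q [ 0.01  0.63 -0.59  1.91  0.5   0.75 -0.82]
```

View pics/a2c.png

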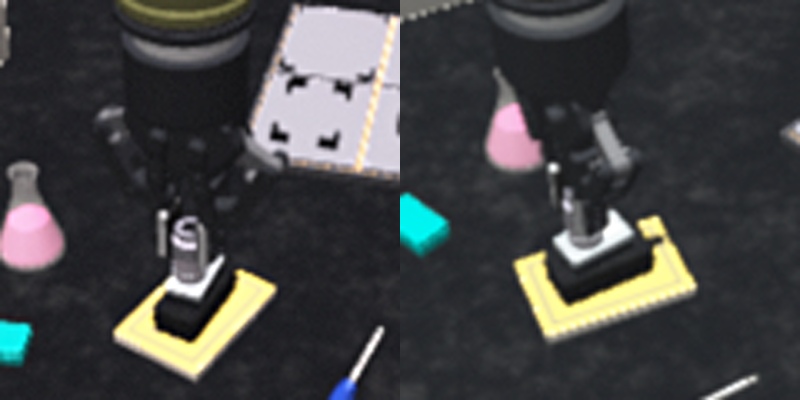

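Request:
step_arm:
  targets: "0 0 -0.02 0 0 0 0.01; 0 0 -0.05 0 0 0 0.01; -0.03 -0.01 -0.07 0 0 0 0.01; -0.085 -0.025 -0.07 0 0 0 0.01; -0.14 -0.04 -0.07 0 0 0 0.01"

```text
time: 5.25
position: [484.0, 27.8, 146.9]
eef_rot: [2.178, 2.263, 0.001]
wrist_force: [1.9, -0.4, -1.0]
width: 20.2
```

```bash
python3 - <<'E'
from h import *
s=st();print(go(s,448.5,-108.5,140,92))
E
```

```text
t 5.25 pos [484.   27.8 146.9] head 92.21 tilt 0.05 F [ 1.9 -0.4 -1. ] w 20.2 q [ 0.36  0.46 -0.68  1.99  0.39  0.82 -0.5 ]
d -0.1348 -0.0407 0.0069  w 0.05 0.01 0.21 |d|=141mm |w|=0.2
```

Request:
step_arm:
  targets: "-0.05 -0.015 0 0 0 0 0.01; -0.1 -0.03 0.01 0 0 0 0.01; -0.134 -0.0405 0.03 0 0 0 0.01; -0.134 -0.0405 0.05 0 0 0 0.01; -0.134 -0.0405 0.06 0 0 0 0.01"

```text
time: 5.88
position: [448.4, -106.7, 85.9]
eef_rot: [-2.18, -2.261, 0.0]
wrist_force: [-0.3, -0.3, -0.3]
width: 20.4
```

Request:
step_arm:
  targets: "0 0 0 0 0 0 0.01; 0 0 0 0 0 0 0.01"

```text
time: 6.12
position: [449.4, -105.6, 87.3]
eef_rot: [2.177, 2.264, 0.001]
wrist_force: [0.1, -0.2, -0.0]
width: 20.1
```

```bash
python3 snap.py a3 wrist,scene,side; python3 - <<'E'
import cv2,numpy as np
f=lambda i,x0,x1,y0,y1:cv2.resize(i[y0:y1,x0:x1],(400,400),interpolation=cv2.INTER_CUBIC)
a=cv2.imread("pics/a3_side.png");b=cv2.imread("pics/a3_scene.png")
cv2.imwrite("pics/a3c.png",np.hstack([f(a,260,380,110,230),f(b,270,390,120,240)]))
E
```

```text
t 6.12 pos [ 449.4 -105.6   87.3] head 92.25 tilt 0.05 F [ 0.1 -0.2 -0. ] w 20.1 q [ 0.6   0.52 -0.61  2.12  0.49  0.65 -0.31]
```

View pics/a3c.png

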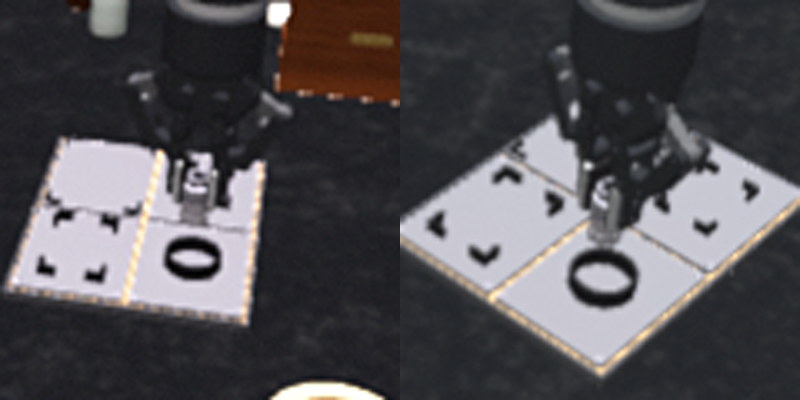

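View pics/a3_wrist.png

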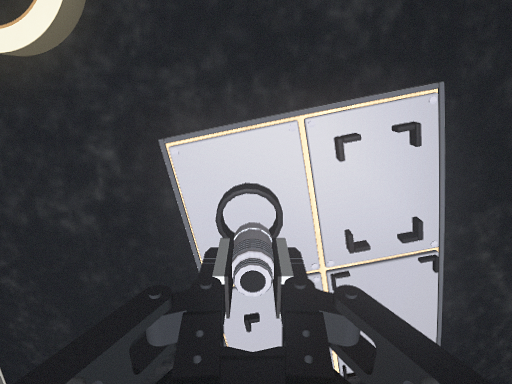

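```bash
python3 - <<'E'
from h import *
import pickle
w=pickle.load(open("a3_wrist.pkl","rb"))
t=np.linspace(0,2*np.pi,60)
for c in [(448.5,-108.8),(446,-106),(446,-108.8)]:
    for r in(20,24):
        q=proj(w,np.stack([c[0]+r*np.cos(t),c[1]+r*np.sin(t),0*t+27],1)); print(c,r,q[:,0].min().round(1),q[:,0].max().round(1),q[:,1].min().round(1))
im=cv2.imread("pics/a3_wrist.png"); cv2.imwrite("pics/a3w.png",cv2.resize(im[170:300,190:310],None,fx=4.5,fy=4.5,interpolation=cv2.INTER_CUBIC))
E
```

```text
(448.5, -108.8) 20 221.0 278.3 193.7
(448.5, -108.8) 24 215.3 284.0 188.1
(446, -106) 20 217.5 275.0 189.6
(446, -106) 24 211.7 280.7 183.9
(446, -108.8) 20 217.5 274.7 193.5
(446, -108.8) 24 211.7 280.4 187.9
```

View pics/a3w.png

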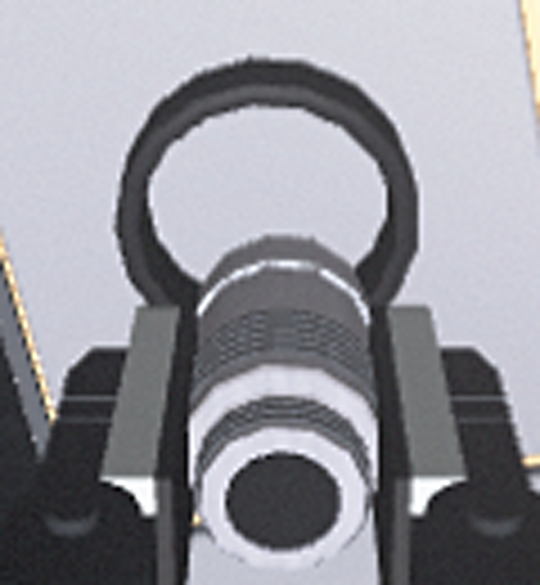

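```bash
python3 - <<'E'
from h import *
import pickle
w=pickle.load(open("a3_wrist.pkl","rb"));sc=pickle.load(open("a3_scene.pkl","rb"));sd=pickle.load(open("a3_side.pkl","rb"))
print(onz(w,190+283/4.5,170+500/4.5,100).round(1))
# scene/side: object top & cup rim
S=lambda x,y:(sc,270+x*.3,120+y*.3); D=lambda x,y:(sd,260+x*.3,110+y*.3)
print("rim",onz(*S(603,272),27).round(1)if 0 else onz(*S(203+0,272),27).round(1),onz(*D(193,254),27).round(1))
print("obj bottom",onz(*S(203,236),58).round(1),onz(*D(195,216),58).round(1))
E
```

```text
[ 450.4 -106.4  100. ]
rim [ 445.3 -107.8   27. ] [ 446.3 -107.5   27. ]
obj bottom [ 449.1 -106.3   58. ] [ 450.8 -116.6   58. ]
```

Request:
step_arm:
  targets: "-0.001 -0.002 0.02 0 0 0 0.01; -0.001 -0.002 0.034 0 0 0 0.01; -0.001 -0.002 0.04 0 0 0 0.01; -0.001 -0.002 0.042 0 0 0 0.01; -0.001 -0.002 0.042 0 0 0 0.01"

```text
time: 6.9
position: [447.0, -107.3, 44.9]
eef_rot: [2.179, 2.263, 0.0]
wrist_force: [0.6, -1.3, -0.9]
width: 20.5
```

```bash
python3 snap.py a4 scene,side; python3 - <<'E'
import cv2,numpy as np
f=lambda i,x0,x1,y0,y1:cv2.resize(i[y0:y1,x0:x1],(400,400),interpolation=cv2.INTER_CUBIC)
a=cv2.imread("pics/a4_side.png");b=cv2.imread("pics/a4_scene.png")
cv2.imwrite("pics/a4c.png",np.hstack([f(a,270,360,130,220),f(b,285,375,150,240)]))
E
```

```text
t 6.90 pos [ 447.  -107.3   44.9] head 92.18 tilt 0.01 F [ 0.6 -1.3 -0.9] w 20.5 q [ 0.55  0.58 -0.53  2.16  0.58  0.54 -0.39]
```

View pics/a4c.png

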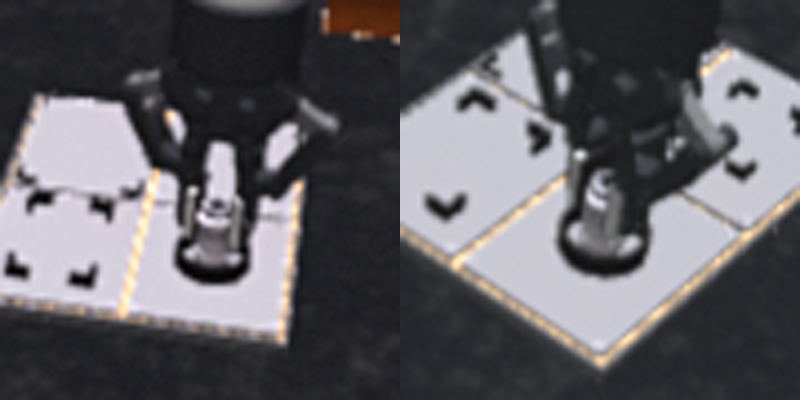

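Request:
step_arm:
  targets: "0 0 0.0015 0 0 0 0.01; 0 0 0.0025 0 0 0 0.01; 0 0 0.003 0 0 0 0.01"

```text
time: 7.38
position: [446.8, -107.4, 41.8]
eef_rot: [2.179, 2.263, -0.0]
wrist_force: [-0.8, 0.5, -1.4]
width: 20.4
```

Request:
step_arm:
  targets: "0 0 0.001 0 0 0 0.01; 0 0 0.001 0 0 0 0.01"

```text
time: 7.62
position: [446.9, -107.4, 41.4]
eef_rot: [2.178, 2.263, -0.0]
wrist_force: [-2.0, 0.6, 9.4]
width: 20.8
```

Contact (9 N up). Release.

Request:
step_arm:
  targets: "0 0 -0.001 0 0 0 0.045; 0 0 -0.001 0 0 0 0.045; 0 0 -0.001 0 0 0 0.045; 0 0 -0.03 0 0 0 0.045; 0 0 -0.08 0 0 0 0.045"

```text
time: 8.25
position: [445.8, -107.1, 120.5]
eef_rot: [-2.176, -2.261, 0.002]
wrist_force: [-0.6, -1.0, -0.3]
width: 45.2
```

```bash
python3 snap.py a5 scene,side,wrist; python3 - <<'E'
import cv2,numpy as np
f=lambda i,x0,x1,y0,y1:cv2.resize(i[y0:y1,x0:x1],(400,400),interpolation=cv2.INTER_CUBIC)
a=cv2.imread("pics/a5_side.png");b=cv2.imread("pics/a5_scene.png")
cv2.imwrite("pics/a5c.png",np.hstack([f(a,270,360,130,220),f(b,285,375,150,240)]))
from h import *
s=st();print(go(s,500,60,170,93))
E
```

```text
t 8.25 pos [ 445.8 -107.1  120.5] head 92.19 tilt 0.22 F [-0.6 -1.  -0.3] w 45.2 q [ 0.65  0.47 -0.67  2.08  0.43  0.73 -0.25]
t 8.40 pos [ 448.2 -107.6  122.6] head 92.14 tilt 0.25 F [ 0.3 -0.6 -0.4] w 44.7 q [ 0.65  0.47 -0.67  2.08  0.43  0.73 -0.26]
d 0.1655 0.0582 -0.0474  w 0.24 0.07 -0.86 |d|=182mm |w|=0.9
```

View pics/a5c.png

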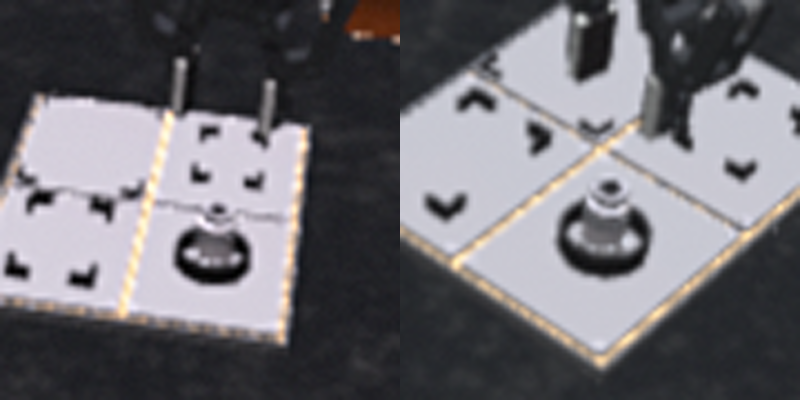

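```bash
python3 - <<'E'
from h import *
s=st();print(go(s,520,178,140,93.6))
E
```

```text
t 8.40 pos [ 448.2 -107.6  122.6] head 92.14 tilt 0.25 F [ 0.3 -0.6 -0.4] w 44.7 q [ 0.65  0.47 -0.67  2.08  0.43  0.73 -0.26]
d 0.2827 0.0825 -0.0174  w 0.23 0.08 -1.46 |d|=295mm |w|=1.5
```

Request:
step_arm:
  targets: "0.055 0.016 -0.017 0 0 -1.4 0.05; 0.112 0.032 -0.017 0 0 -1.4 0.05; 0.17 0.049 -0.017 0 0 -1.4 0.05; 0.226 0.066 -0.017 0 0 -1.4 0.05; 0.282 0.0825 -0.017 0 0 -1.4 0.05"

```text
time: 9.02
position: [518.5, 178.9, 136.5]
eef_rot: [-2.151, -2.289, 0.003]
wrist_force: [1.5, 0.4, -0.3]
width: 50.1
```

Request:
step_arm:
  targets: "0 0 0 0 0 0 0.05; 0 0 0 0 0 0 0.05; 0 0 0 0 0 0 0.05"

```text
time: 9.4
position: [518.3, 175.5, 137.1]
eef_rot: [2.154, 2.287, -0.003]
wrist_force: [0.3, 0.0, 0.4]
width: 50.1
```

```bash
python3 snap.py b1 wrist 180,330,160,290;python3 snap.py b2 scene,side ;  python3 - <<'E'
import cv2,numpy as np
f=lambda i,x0,x1,y0,y1:cv2.resize(i[y0:y1,x0:x1],(400,400),interpolation=cv2.INTER_CUBIC)
a=cv2.imread("pics/b2_side.png");b=cv2.imread("pics/b2_scene.png")
cv2.imwrite("pics/b2c.png",np.hstack([f(a,200,290,190,280),f(b,170,260,180,270)]))
E
```

```text
t 9.40 pos [518.3 175.5 137.1] head 93.44 tilt 0.12 F [0.3 0.  0.4] w 50.1 q [ 0.05  0.56 -0.65  1.85  0.43  0.88 -0.75]
scale 4.615384615384615
t 9.45 pos [518.5 175.6 137.3] head 93.43 tilt 0.08 F [ 0.  -0.6 -0.3] w 50.0 q [ 0.05  0.56 -0.65  1.85  0.43  0.88 -0.75]
```

View pics/b1_wrist.png

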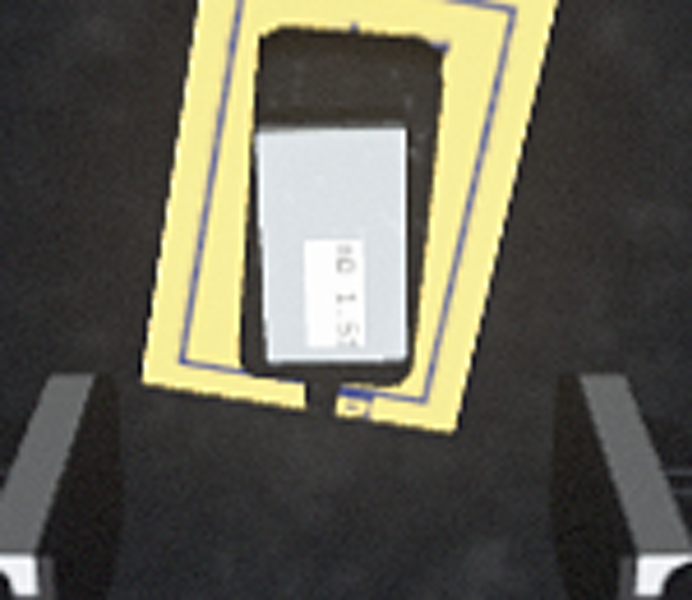

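View pics/b2c.png

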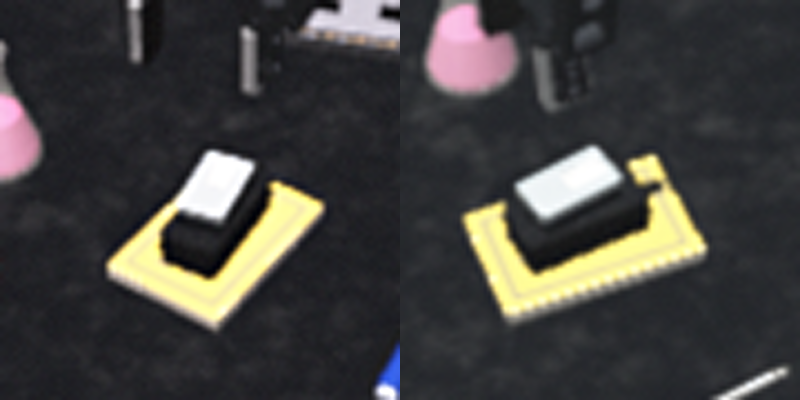

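```bash
python3 - <<'E'
from h import *
import pickle
w=pickle.load(open("b1_wrist.pkl","rb"));sc=pickle.load(open("b2_scene.pkl","rb"));sd=pickle.load(open("b2_side.pkl","rb"))
W=lambda p:(w,180+p[0]/4.615,160+p[1]/4.615); S=lambda p:(sc,170+p[0]*.225,180+p[1]*.225); D=lambda p:(sd,200+p[0]*.225,190+p[1]*.225)
for n,z,ps in [("block",48,[(257,130),(405,128),(409,358),(268,362)]),("power",34,[(259,30),(448,40),(412,385),(241,372)]),("pad",8,[(557,0),(456,433),(141,383)])]:
    P=np.array([onz(*W(p),z)[:2] for p in ps]); print(n,P.round(1).tolist(),"c",P.mean(0).round(1),"len",[np.linalg.norm(P[j]-P[j-1]).round(1) for j in range(len(P))])
    if len(P)==4:
        y=(P[0]+P[1]-P[2]-P[3]); print(" yaw(long)",np.degrees(np.arctan2(-y[0],y[1])))
# block top corners triangulated: far-left(wrist 257,130), etc
for a,b,c in [((257,130),(546-400,221),(180,213)) ]:
    pass
wc=W((335,244)); 
print(tri([wc,S((170,182))]),tri([wc,D((218,186))]),tri([wc,S((170,182)),D((218,186))]))
E
```

```text
block [[505.6, 185.9], [530.3, 187.7], [534.3, 144.8], [509.3, 142.5]] c [519.9 165.2] len [np.float64(43.5), np.float64(24.8), np.float64(43.1), np.float64(25.1)]
 yaw(long) 5.1865923464215635
power [[504.6, 199.5], [537.6, 199.7], [536.6, 131.8], [504.0, 132.6]] c [520.7 165.9] len [np.float64(66.9), np.float64(33.0), np.float64(67.9), np.float64(32.7)]
 yaw(long) -0.62815016339963
pad [[560.4, 202.3], [549.5, 106.5], [481.8, 114.5]] c [530.6 141.1] len [np.float64(117.8), np.float64(96.4), np.float64(68.2)]
(array([520.01042818, 163.64484078,  44.24678142]), [0.694747400117473, 0.694747400117529]) (array([518.63867986, 164.08972998,  46.70860351]), [1.7750862747577016, 1.775086274757669]) (array([518.71093859, 163.70369843,  46.18614885]), [1.8461976952289518, 0.15364757425830042, 1.7183684543249542])
```

```bash
python3 - <<'E'
from h import *
s=st();print(go(s,519.8,165,49,94.8))
E
```

```text
t 9.55 pos [518.7 176.1 137.7] head 93.45 tilt 0.04 F [-0.1  0.2  1.3] w 49.9 q [ 0.05  0.56 -0.65  1.84  0.43  0.88 -0.75]
d -0.0111 0.0004 0.0887  w -0.01 0.04 -1.35 |d|=89mm |w|=1.4
```

Request:
step_arm:
  targets: "-0.011 0.0005 0.04 0 0 -1.4 0.05; -0.011 0.0005 0.07 0 0 -1.4 0.05; -0.011 0.0005 0.08 0 0 -1.4 0.05; -0.011 0.0005 0.08 0 0 -1.4 0.05; -0.011 0.0005 0.08 0 0 -1.4 0.05"

```text
time: 10.18
position: [520.5, 167.0, 58.9]
eef_rot: [2.123, 2.315, 0.003]
wrist_force: [-0.2, -0.3, 0.6]
width: 49.8
```

```bash
python3 snap.py b3 wrist 180,330,160,300;python3 snap.py b3 scene,side 180,290,180,260; python3 - <<'E'
from h import *
s=st();print(go(s,519.8,165,48.5,94.8))
E
```

```text
t 10.18 pos [520.5 167.   58.9] head 94.97 tilt 0.11 F [-0.2 -0.3  0.6] w 49.8 q [ 0.02  0.66 -0.58  1.93  0.54  0.72 -0.8 ]
scale 4.285714285714286
t 10.22 pos [520.5 167.   59. ] head 94.97 tilt 0.11 F [ 0.8 -0.4 -0. ] w 50.1 q [ 0.02  0.66 -0.58  1.93  0.54  0.72 -0.8 ]
scale 7.2727272727272725
scale 7.2727272727272725
t 10.32 pos [520.3 166.9  58.7] head 94.97 tilt 0.10 F [ 0.3  0.7 -0.8] w 49.8 q [ 0.02  0.66 -0.58  1.93  0.54  0.72 -0.8 ]
d -0.0018 -0.0007 0.0102  w 0.09 -0.02 0.17 |d|=10mm |w|=0.2
```

View pics/b3_wrist.png

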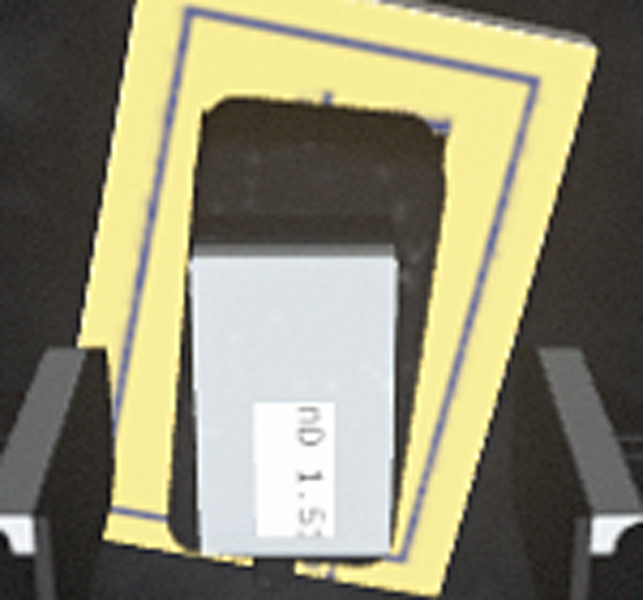

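View pics/b3_side.png

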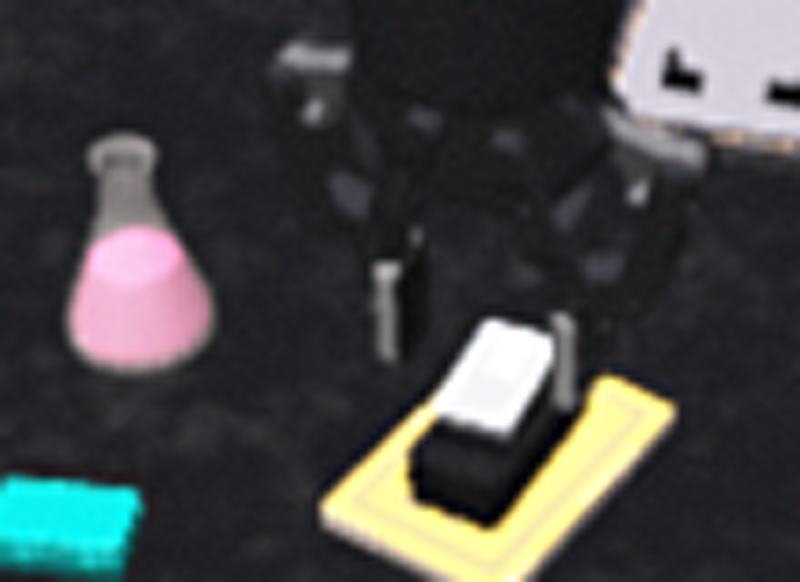

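Request:
step_arm:
  targets: "-0.002 -0.0025 0.006 0 0 0 0.05; -0.002 -0.0025 0.0105 0 0 0 0.05; -0.002 -0.0025 0.0105 0 0 0 0.05; -0.002 -0.0025 0.0105 0 0 0 0.03; -0.002 -0.0025 0.0105 0 0 0 0.015"

```text
time: 10.95
position: [517.6, 164.6, 47.6]
eef_rot: [2.123, 2.316, 0.001]
wrist_force: [0.1, 0.2, 0.5]
width: 24.4
```

Request:
step_arm:
  targets: "0 0 0 0 0 0 0.015; 0 0 0 0 0 0 0.015; 0 0 0 0 0 0 0.015"

```text
time: 11.32
position: [517.7, 164.6, 47.6]
eef_rot: [2.123, 2.316, 0.001]
wrist_force: [-0.5, 0.8, 5.6]
width: 24.5
```

```bash
python3 snap.py b4 side 180,290,180,260
```

```text
t 11.32 pos [517.7 164.6  47.6] head 94.98 tilt 0.04 F [-0.5  0.8  5.6] w 24.5 q [ 0.01  0.67 -0.57  1.94  0.56  0.69 -0.81]
scale 7.2727272727272725
```

View pics/b4_side.png

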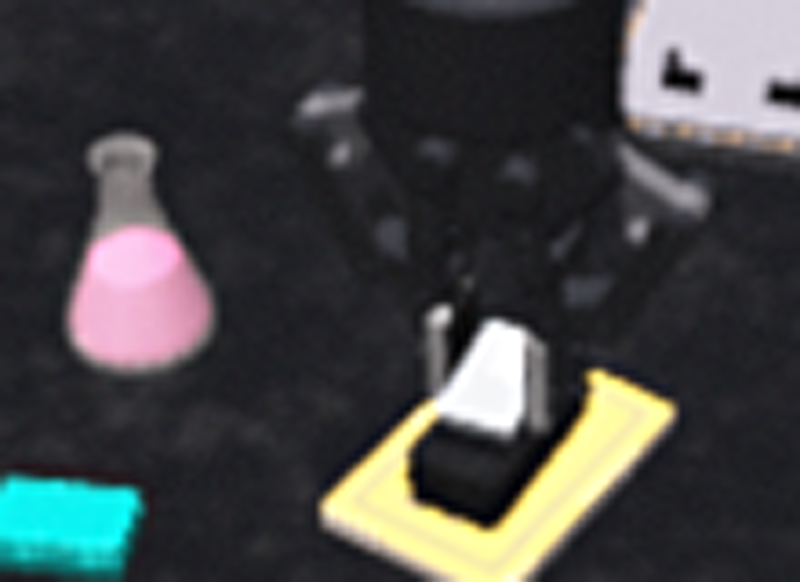

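Request:
step_arm:
  targets: "0 0 -0.02 0 0 0 0.015; 0 0 -0.05 0 0 0 0.015; -0.03 0 -0.08 0 0 -2 0.015; -0.085 -0.005 -0.09 0 0 -4 0.015; -0.14 -0.01 -0.09 0 0 -6 0.015"

```text
time: 12.0
position: [520.0, 22.8, 138.0]
eef_rot: [1.996, 2.425, 0.001]
wrist_force: [1.2, -0.7, -1.1]
width: 24.3
```

```bash
python3 - <<'E'
from h import *
s=st();print(go(s,478,-226.5,90,104.3))
E
```

```text
t 12.00 pos [520.   22.8 138. ] head 101.08 tilt 0.09 F [ 1.2 -0.7 -1.1] w 24.3 q [ 0.38  0.53 -0.72  1.91  0.46  0.86 -0.37]
d -0.2365 -0.0892 0.0479  w 0.09 0.03 -3.22 |d|=257mm |w|=3.2
```

Request:
step_arm:
  targets: "-0.05 -0.019 0 0 0 -1 0.015; -0.105 -0.04 0 0 0 -2 0.015; -0.16 -0.06 0 0 0 -3 0.015; -0.21 -0.08 0 0 0 -3.2 0.015; -0.2365 -0.089 0.02 0 0 -3.2 0.015"

```text
time: 12.62
position: [476.7, -228.8, 117.3]
eef_rot: [1.935, 2.473, -0.001]
wrist_force: [-0.0, -0.2, -0.7]
width: 24.5
```

Request:
step_arm:
  targets: "0 0 0.02 0 0 0 0.015; 0 0 0.03 0 0 0 0.015; 0 0 0.03 0 0 0 0.015; 0 0 0.03 0 0 0 0.015"

```text
time: 13.12
position: [477.9, -224.2, 87.7]
eef_rot: [1.928, 2.48, 0.001]
wrist_force: [0.1, -0.4, 0.9]
width: 24.9
```

```bash
python3 snap.py b5 wrist 150,350,150,300;python3 snap.py b5 scene 320,420,130,205; python3 snap.py b5 side 270,370,130,205
```

```text
t 13.12 pos [ 477.9 -224.2   87.7] head 104.26 tilt 0.04 F [ 0.1 -0.4  0.9] w 24.9 q [ 0.84  0.62 -0.69  1.95  0.55  0.77  0.08]
scale 4.0
t 13.18 pos [ 477.9 -224.5   87.9] head 104.24 tilt 0.06 F [-0.3 -1.  -0.6] w 24.7 q [ 0.84  0.62 -0.69  1.95  0.55  0.77  0.08]
scale 8.0
t 13.22 pos [ 477.9 -224.7   87.9] head 104.22 tilt 0.07 F [ 0.3  0.2 -1.5] w 24.3 q [ 0.84  0.61 -0.69  1.95  0.55  0.77  0.08]
scale 8.0
```

View pics/b5_wrist.png

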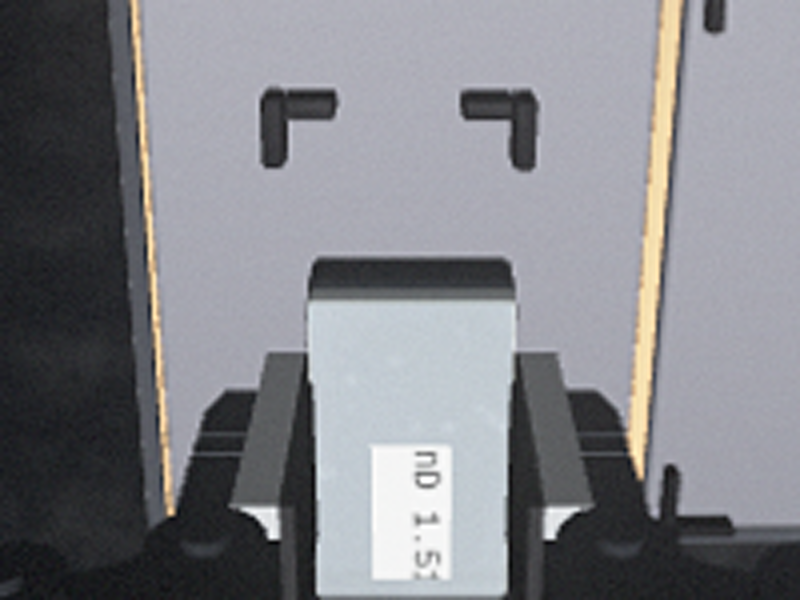

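View pics/b5_side.png

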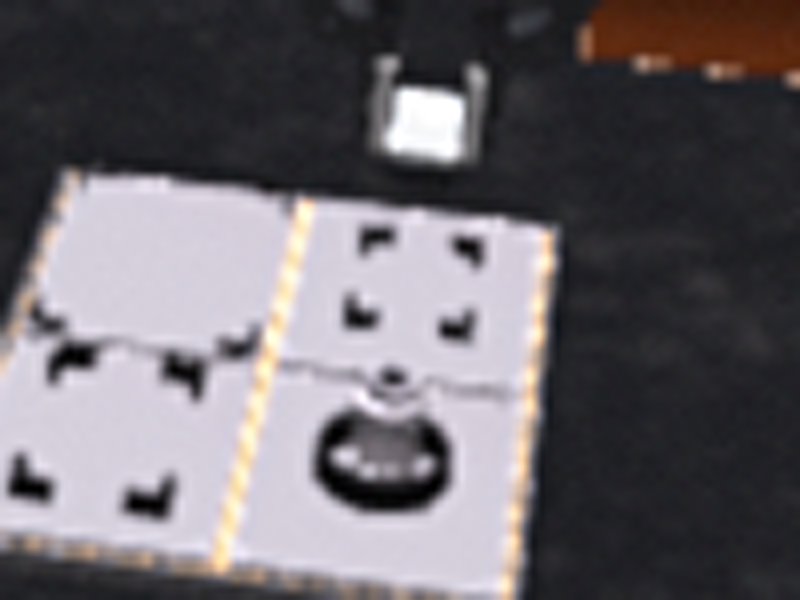

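View pics/b5_scene.png

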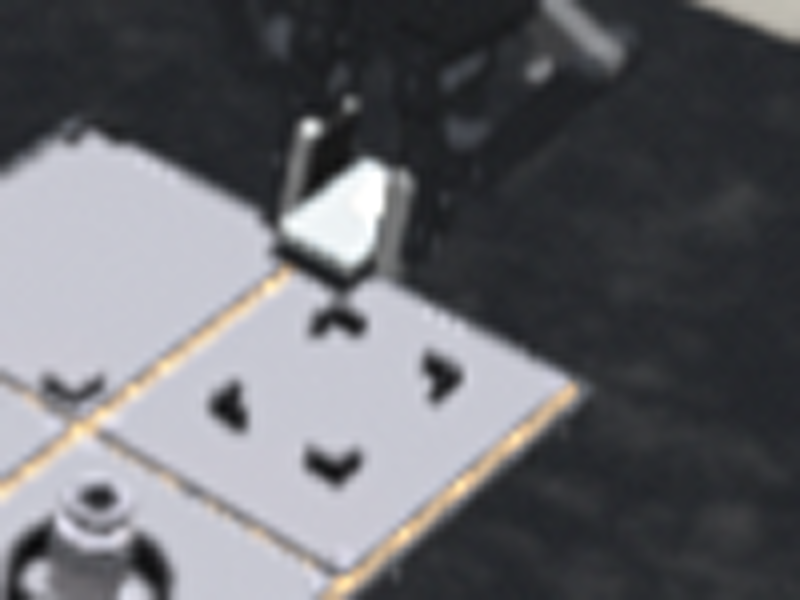

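```bash
python3 - <<'E'
from h import *
import pickle
w=pickle.load(open("b5_wrist.pkl","rb"));sc=pickle.load(open("b5_scene.pkl","rb"));sd=pickle.load(open("b5_side.pkl","rb"))
W=lambda p:(w,150+p[0]/4,150+p[1]/4); S=lambda p:(sc,320+p[0]/8,130+p[1]/8); D=lambda p:(sd,270+p[0]/8,130+p[1]/8)
a,b=onz(*W((262,90)),21),onz(*W((538,90)),21); print(a.round(1),b.round(1),np.linalg.norm(a-b))
a2,b2=onz(*W((287,118)),21),onz(*W((512,118)),21); print(a2.round(1),b2.round(1),np.linalg.norm(a2-b2))
u=(b-a)/np.linalg.norm(b-a); v=np.array([-u[1],u[0],0]);print("centre from outer",((a+b)/2-v*32).round(1)," inner",((a2+b2)/2-v*29).round(1),np.degrees(np.arctan2(u[1],u[0])))
def X(f,ps,z): 
    P=np.array([onz(*f(p),z) for p in ps]);print(P.mean(0).round(1))
X(S,[(340,322),(440,378),(230,408),(333,465)],17); X(D,[(377,240),(467,248),(360,312),(457,325)],17)
# block top front corner check
p,q=onz(*W((309,300)),88.5),onz(*W((514,298)),88.5); print("block top far edge",p.round(1),q.round(1))
s=st();print(go(s,477,-226.5,34,104.3))
E
```

```text
[ 447.  -201.4   21. ] [ 492.7 -189.8   21. ] 47.11749944488481
[ 452.2 -205.2   21. ] [ 489.7 -195.7   21. ] 38.70267056777398
centre from outer [ 477.7 -226.6   21. ]  inner [ 478.1 -228.6   21. ] 14.254251935473729
[ 475.7 -229.6   17. ]
[ 476.9 -233.1   17. ]
block top far edge [ 461.5 -205.4   88.5] [ 485.2 -199.1   88.5]
t 13.28 pos [ 477.8 -224.8   87.9] head 104.21 tilt 0.06 F [-1.  -0.7 -0.5] w 24.4 q [ 0.84  0.62 -0.69  1.95  0.55  0.77  0.08]
d -0.0014 -0.0012 0.0539  w 0.05 0.04 -0.09 |d|=54mm |w|=0.1
```

Request:
step_arm:
  targets: "-0.004 -0.001 0.025 0 0 0 0.015; -0.004 -0.001 0.045 0 0 0 0.015; -0.004 -0.001 0.054 0 0 0 0.015; -0.004 -0.001 0.057 0 0 0 0.015; -0.004 -0.001 0.057 0 0 0 0.015"

```text
time: 13.9
position: [477.6, -229.1, 30.7]
eef_rot: [1.93, 2.478, 0.0]
wrist_force: [0.1, -0.2, -0.9]
width: 24.7
```

```bash
python3 snap.py b6 wrist 150,350,150,300;python3 snap.py b6 scene 320,420,130,205
```

```text
t 13.90 pos [ 477.6 -229.1   30.7] head 104.18 tilt 0.04 F [ 0.1 -0.2 -0.9] w 24.7 q [ 0.79  0.69 -0.61  1.99  0.65  0.66  0.01]
scale 4.0
t 13.95 pos [ 477.7 -229.2   30.9] head 104.18 tilt 0.05 F [ 0.5 -0.6 -0.1] w 24.5 q [ 0.79  0.69 -0.61  1.99  0.65  0.66  0.01]
scale 8.0
```

View pics/b6_wrist.png

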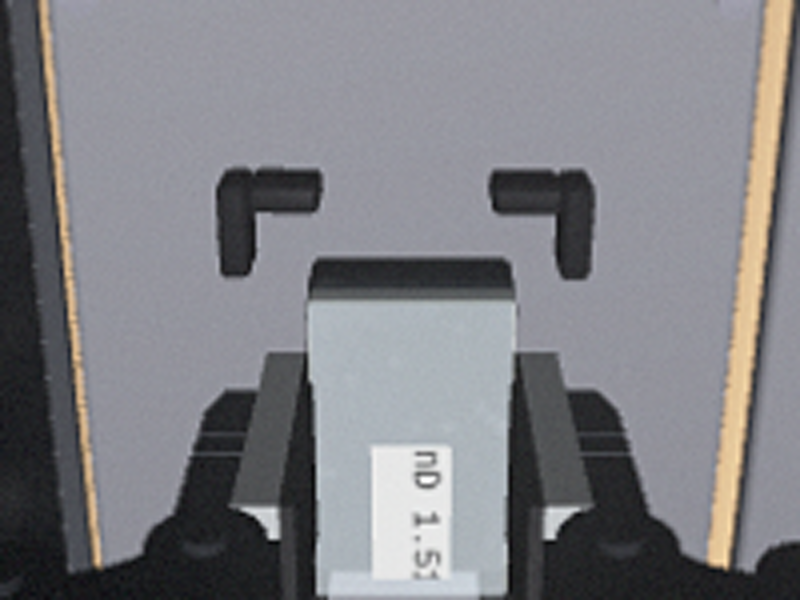

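View pics/b6_scene.png

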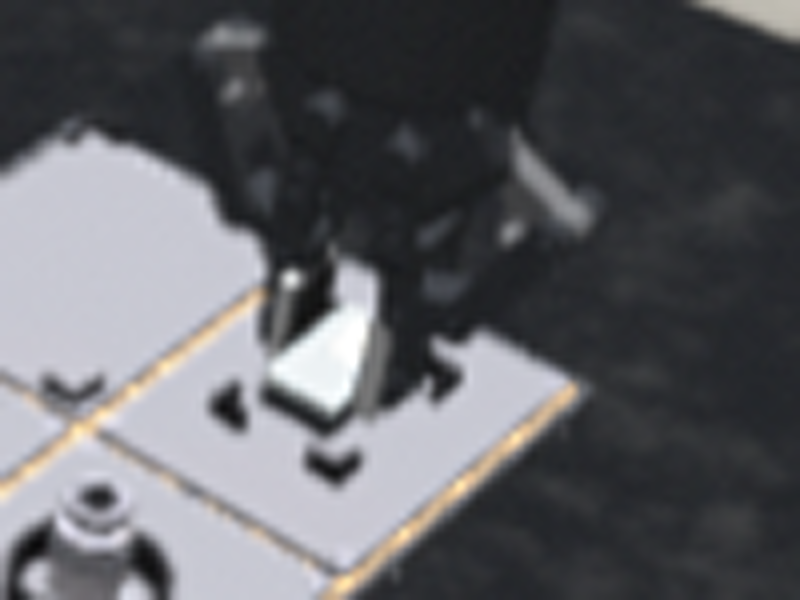

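```bash
python3 - <<'E'
from h import *
import pickle
w=pickle.load(open("b6_wrist.pkl","rb"))
W=lambda p:(w,150+p[0]/4,150+p[1]/4)
a=onz(*W((405,213)),13);b=onz(*W((411,259)),17.2);print(a.round(1),b.round(1))
a=onz(*W((405,169)),21);print(a.round(1))
E
```

```text
[ 471.4 -203.6   13. ] [ 473.3 -208.1   17.2]
[ 469.2 -194.9   21. ]
```

Request:
step_arm:
  targets: "0 0 0.002 0 0 0 0.015; 0 0 0.0035 0 0 0 0.015; 0 0 0.004 0 0 0 0.015; 0 0 0.004 0 0 0 0.015"

```text
time: 14.5
position: [477.2, -229.1, 26.2]
eef_rot: [-1.93, -2.478, -0.0]
wrist_force: [-0.5, 0.7, -0.5]
width: 24.0
```

Request:
step_arm:
  targets: "0 0 0.001 0 0 0 0.015; 0 0 0.001 0 0 0 0.015"

```text
time: 14.75
position: [477.3, -229.1, 26.1]
eef_rot: [1.93, 2.478, -0.001]
wrist_force: [-2.1, -0.3, 9.6]
width: 24.2
```

Request:
step_arm:
  targets: "0 0 -0.001 0 0 0 0.045; 0 0 -0.001 0 0 0 0.045; 0 0 -0.001 0 0 0 0.045; 0 0 -0.03 0 0 0 0.045; 0 0 -0.08 0 0 0 0.045"

```text
time: 15.38
position: [476.2, -228.8, 104.7]
eef_rot: [-1.928, -2.476, 0.001]
wrist_force: [0.4, -1.0, 0.3]
width: 45.0
```

```bash
python3 snap.py b7 wrist 150,350,150,300;python3 snap.py b7 scene 320,420,130,205;python3 - <<'E'
from h import *
s=st();print(go(s,520,0,137,97)); print(go(s,520,178,137,90))
E
```

```text
t 15.38 pos [ 476.2 -228.8  104.7] head 104.19 tilt 0.23 F [ 0.4 -1.   0.3] w 45.0 q [ 0.87  0.6  -0.71  1.93  0.53  0.82  0.11]
scale 4.0
t 15.43 pos [ 479.5 -229.   111.3] head 104.23 tilt 0.29 F [ 2.5 -0.4  4.8] w 45.0 q [ 0.87  0.59 -0.72  1.92  0.52  0.82  0.11]
scale 8.0
t 15.47 pos [ 479.9 -229.4  109.4] head 104.18 tilt 0.39 F [ 0.7 -0.6 -0.6] w 44.9 q [ 0.87  0.59 -0.72  1.92  0.53  0.82  0.11]
d 0.2124 0.0953 -0.0279  w 0.33 0.20 7.18 |d|=234mm |w|=7.2
d 0.3850 0.1389 -0.0283  w 0.35 0.18 14.18 |d|=410mm |w|=14.2
```

View pics/b7_wrist.png

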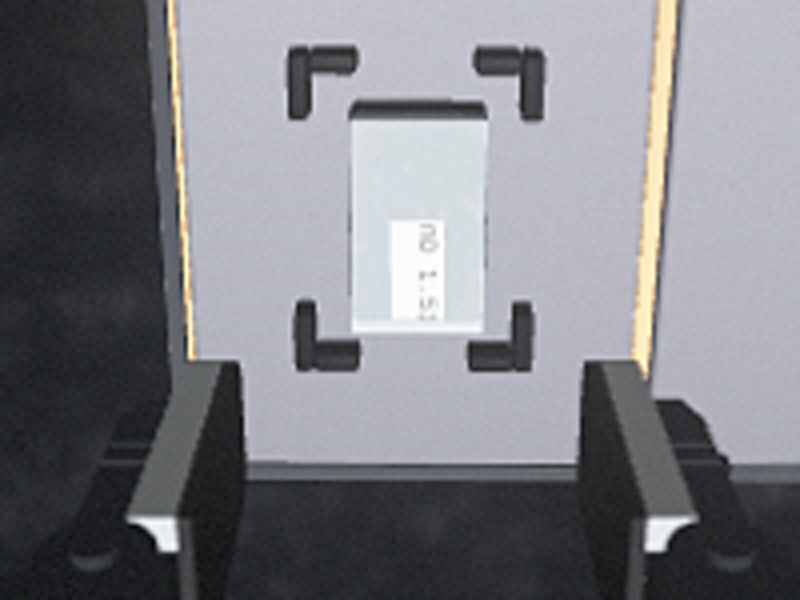

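View pics/b7_scene.png

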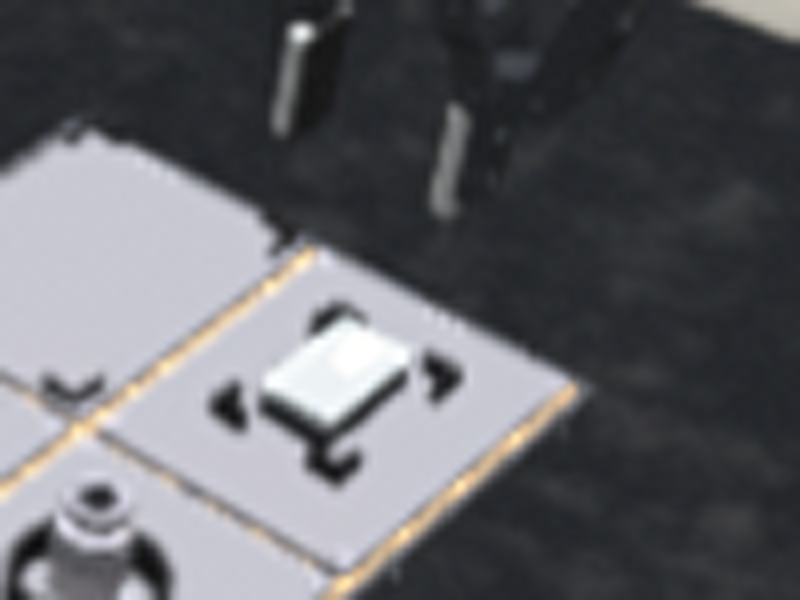

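Request:
step_arm:
  targets: "0.05 0.02 -0.027 0 0 3 0.055; 0.105 0.045 -0.027 0 0 5 0.055; 0.16 0.07 -0.027 0 0 7 0.055; 0.212 0.095 -0.027 0 0 7 0.055; 0.212 0.095 -0.027 0 0 7 0.055"

```text
time: 16.1
position: [518.1, 5.8, 132.6]
eef_rot: [-2.067, -2.365, -0.005]
wrist_force: [-0.2, -0.6, 0.3]
width: 55.0
```

```bash
python3 - <<'E'
from h import *
s=st();print(go(s,519,175,120,89.5))
E
```

```text
t 16.10 pos [518.1   5.8 132.6] head 97.69 tilt 0.20 F [-0.2 -0.6  0.3] w 55.0 q [ 0.41  0.53 -0.7   1.93  0.45  0.84 -0.39]
d 0.1675 0.0235 0.0132  w 0.10 -0.17 8.18 |d|=170mm |w|=8.2
```

Request:
step_arm:
  targets: "0.05 0.007 0 0 0 3 0.06; 0.105 0.015 0 0 0 6 0.06; 0.16 0.0225 0 0 0 8 0.06; 0.1675 0.0235 0.013 0.1 -0.2 8.2 0.06; 0.1675 0.0235 0.013 0.1 -0.2 8.2 0.06"

```text
time: 16.73
position: [519.2, 167.8, 118.0]
eef_rot: [2.24, 2.202, -0.01]
wrist_force: [-0.3, 0.5, -0.1]
width: 59.9
```

Request:
step_arm:
  targets: "0 0 0 0 0 0 0.06; 0 0 0 0 0 0 0.06"

```text
time: 16.98
position: [520.3, 166.9, 119.4]
eef_rot: [2.243, 2.197, -0.006]
wrist_force: [-0.8, -0.1, 0.6]
width: 60.0
```

```bash
python3 snap.py d1 wrist 160,350,150,290;python3 snap.py d1 scene,side 180,290,180,260
```

```text
t 16.98 pos [520.3 166.9 119.4] head 88.82 tilt 0.25 F [-0.8 -0.1  0.6] w 60.0 q [ 0.05  0.58 -0.62  1.87  0.44  0.84 -0.82]
scale 4.2105263157894735
t 17.02 pos [520.3 167.2 119.5] head 88.84 tilt 0.24 F [-0.4 -0.5 -0.9] w 60.2 q [ 0.05  0.58 -0.62  1.87  0.44  0.84 -0.82]
scale 7.2727272727272725
scale 7.2727272727272725
```

View pics/d1_wrist.png

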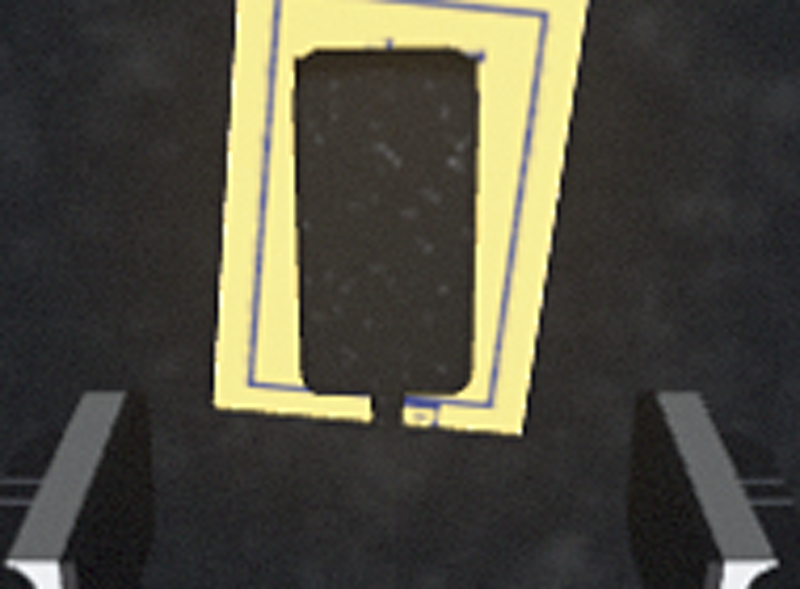

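View pics/d1_side.png

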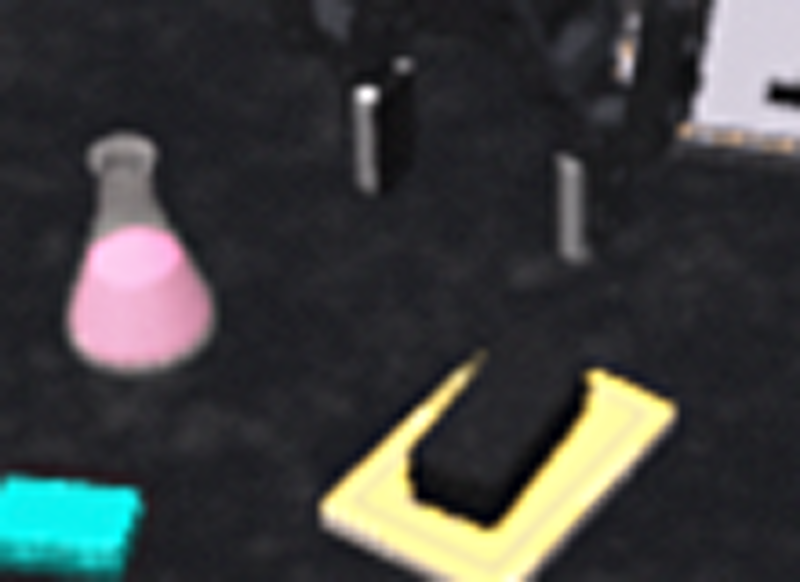

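View pics/d1_scene.png

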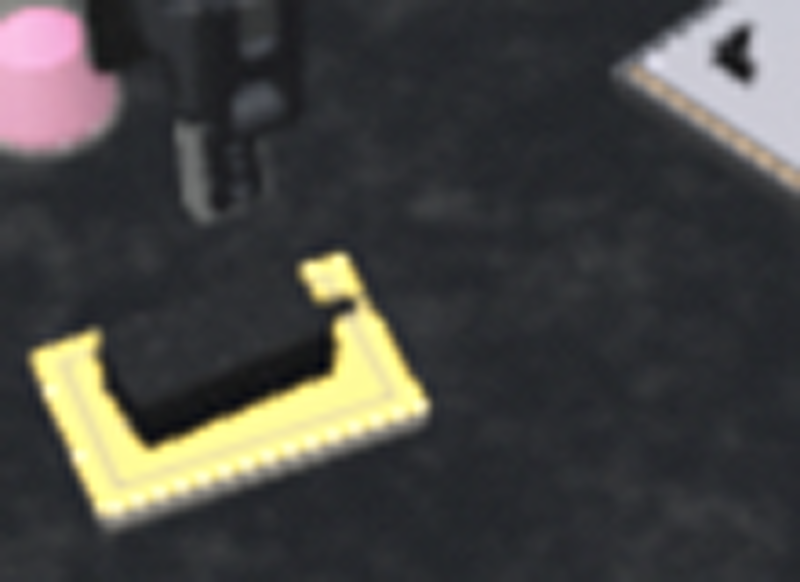

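```bash
python3 - <<'E'
from h import *
import pickle
w=pickle.load(open("d1_wrist.pkl","rb"))
W=lambda p:(w,160+p[0]/4.2105,150+p[1]/4.2105)
for n,z,ps in [("power",34,[(296,68),(478,66),(470,394),(305,393)]),("powerfarbottom",8,[(296,48),(478,48)]),("pad near",8,[(523,434),(213,407)])]:
    P=np.array([onz(*W(p),z)[:2] for p in ps]); print(n,P.round(1).tolist(),"c",P.mean(0).round(1),"len",[np.linalg.norm(P[j]-P[j-1]).round(1) for j in range(len(P))])
    if len(P)==4:
        y=(P[0]+P[1]-P[2]-P[3]); print(" yaw(long)",np.degrees(np.arctan2(-y[0],y[1])))
s=st();print(go(s,518.5,164.5,40,89.4))
sc=pickle.load(open("d1_scene.pkl","rb"));sd=pickle.load(open("d1_side.pkl","rb"))
S=lambda p:(sc,180+p[0]/7.2727,180+p[1]/7.2727)
D=lambda p:(sd,180+p[0]/7.2727,180+p[1]/7.2727)
# case corner near left-top: wrist(296,68)?? side (414,455)/(497,480) ; scene (148,412)
print("corner -x+y top", tri([W((296,68)),S((146,408))]), tri([W((296,68)),D((492,487))]))
E
```

```text
power [[505.3, 196.7], [537.3, 196.4], [536.0, 131.3], [504.2, 132.1]] c [520.7 164.1] len [np.float64(64.6), np.float64(32.1), np.float64(65.1), np.float64(31.9)]
 yaw(long) -1.0913856104305908
powerfarbottom [[503.4, 194.1], [539.1, 193.4]] c [521.2 193.7] len [np.float64(35.7), np.float64(35.7)]
pad near [[549.3, 106.6], [481.7, 114.6]] c [515.5 110.6] len [np.float64(68.0), np.float64(68.0)]
t 17.12 pos [520.2 167.8 119.5] head 88.88 tilt 0.22 F [ 0.7 -0.6 -0.6] w 60.1 q [ 0.04  0.58 -0.62  1.87  0.44  0.84 -0.82]
d -0.0031 -0.0015 0.0795  w -0.06 0.21 -0.52 |d|=80mm |w|=0.6
corner -x+y top (array([504.63111038, 193.05755936,  27.60888734]), [1.9212202246373289, 1.9212202246373258]) (array([504.55639341, 195.91017006,  33.75662557]), [0.9715265401447661, 0.9715265401447173])
```

Request:
step_arm:
  targets: "-0.0035 0 0.04 0 0.2 -0.4 0.06; -0.0035 0 0.07 0 0.2 -0.4 0.06; -0.0035 0 0.085 0 0.2 -0.4 0.06; -0.0035 0 0.0935 0 0.2 -0.4 0.06; -0.0035 0 0.0935 0 0.2 -0.4 0.06"

```text
time: 17.75
position: [519.8, 165.1, 25.9]
eef_rot: [-2.233, -2.209, 0.002]
wrist_force: [0.2, -0.1, -0.2]
width: 59.7
```

Request:
step_arm:
  targets: "0 0 0 0 0 0 0.06; 0 0 0 0 0 0 0.045; 0 0 0 0 0 0 0.025; 0 0 0 0 0 0 0.025; 0 0 0 0 0 0 0.025"

```text
time: 18.38
position: [520.1, 165.0, 26.6]
eef_rot: [-2.234, -2.209, 0.0]
wrist_force: [-0.8, -0.8, 6.0]
width: 32.9
```

```bash
python3 snap.py d2 wrist 160,350,150,290;python3 snap.py d2 side 180,290,180,260
```

```text
t 18.38 pos [520.1 165.   26.6] head 89.36 tilt 0.02 F [-0.8 -0.8  6. ] w 32.9 q [-0.02  0.7  -0.53  1.95  0.57  0.64 -0.92]
scale 4.2105263157894735
t 18.43 pos [520.1 165.   26.6] head 89.36 tilt 0.02 F [-1.  -0.2  4.9] w 32.5 q [-0.02  0.7  -0.53  1.95  0.57  0.64 -0.92]
scale 7.2727272727272725
```

View pics/d2_wrist.png

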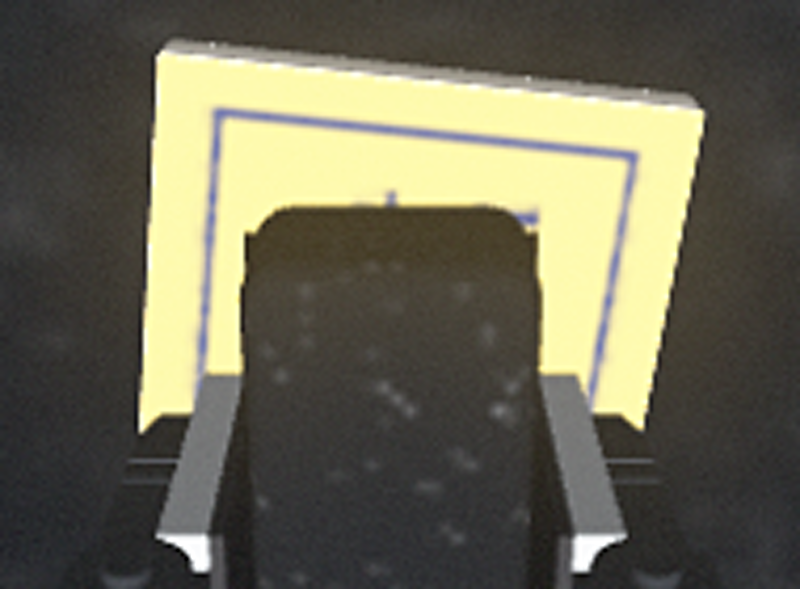

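View pics/d2_side.png

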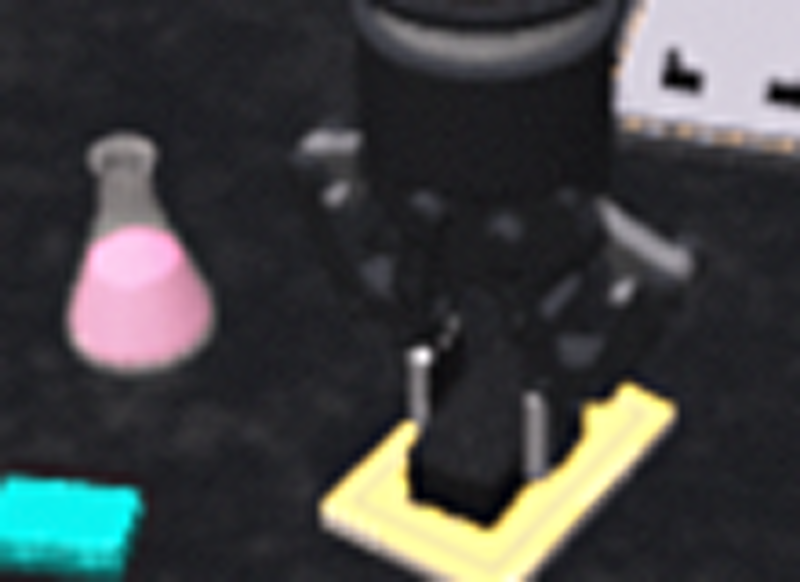

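Request:
step_arm:
  targets: "0 0 -0.02 0 0 0 0.025; 0 0 -0.05 0 0 0 0.025; -0.03 0 -0.08 0 0 -3 0.025; -0.085 0 -0.09 0 0 -6 0.025; -0.14 0 -0.09 0 0 -9 0.025"

```text
time: 19.1
position: [518.8, 23.8, 117.0]
eef_rot: [2.05, 2.38, 0.001]
wrist_force: [1.2, -1.2, -0.6]
width: 32.8
```

```bash
python3 - <<'E'
from h import *
s=st();print(go(s,540,-85,85,104.3))
E
```

```text
t 19.10 pos [518.8  23.8 117. ] head 98.52 tilt 0.05 F [ 1.2 -1.2 -0.6] w 32.8 q [ 0.37  0.56 -0.69  1.94  0.49  0.81 -0.45]
d -0.1107 0.0048 0.0321  w 0.05 0.03 -5.78 |d|=115mm |w|=5.8
```

Request:
step_arm:
  targets: "-0.05 0.002 0 0 0 -3 0.025; -0.1 0.004 0 0 0 -5.8 0.025; -0.1107 0.0048 0.015 0 0 -5.8 0.025; -0.1107 0.0048 0.03 0 0 -5.8 0.025; -0.1107 0.0048 0.03 0 0 -5.8 0.025"

```text
time: 19.73
position: [538.0, -82.0, 84.6]
eef_rot: [-1.925, -2.478, 0.002]
wrist_force: [-0.8, 0.6, -0.3]
width: 32.5
```

Request:
step_arm:
  targets: "0 0 0 0 0 0 0.025; 0 0 0 0 0 0 0.025"

```text
time: 19.98
position: [539.4, -82.7, 86.3]
eef_rot: [-1.928, -2.48, 0.001]
wrist_force: [0.9, -0.3, -0.8]
width: 32.6
```

```bash
python3 snap.py d3 wrist 150,350,130,280;python3 snap.py d3 scene 255,355,130,205
```

```text
t 19.98 pos [539.4 -82.7  86.3] head 104.27 tilt 0.04 F [ 0.9 -0.3 -0.8] w 32.6 q [ 0.55  0.64 -0.69  1.9   0.56  0.8  -0.2 ]
scale 4.0
t 20.02 pos [539.4 -83.   86.3] head 104.24 tilt 0.04 F [-0.3 -0.2 -0.8] w 32.6 q [ 0.55  0.64 -0.69  1.9   0.56  0.8  -0.2 ]
scale 8.0
```

View pics/d3_wrist.png

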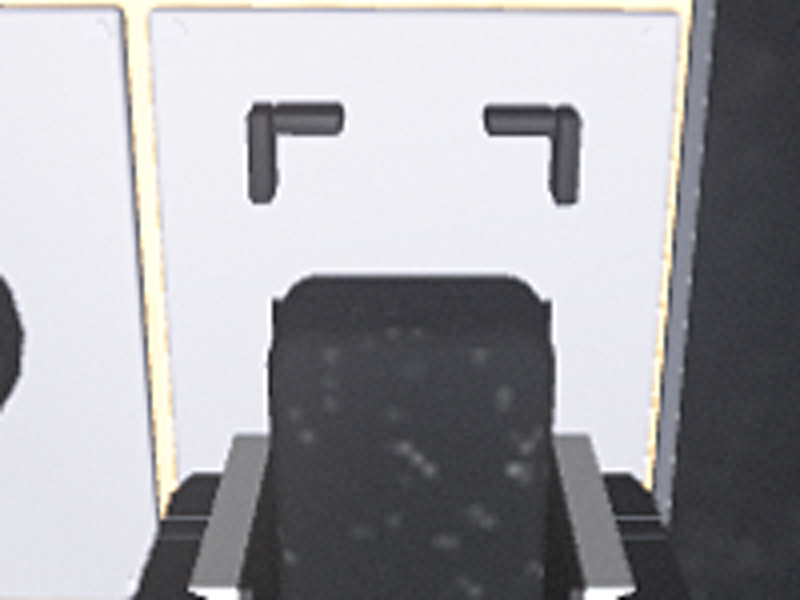

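View pics/d3_scene.png

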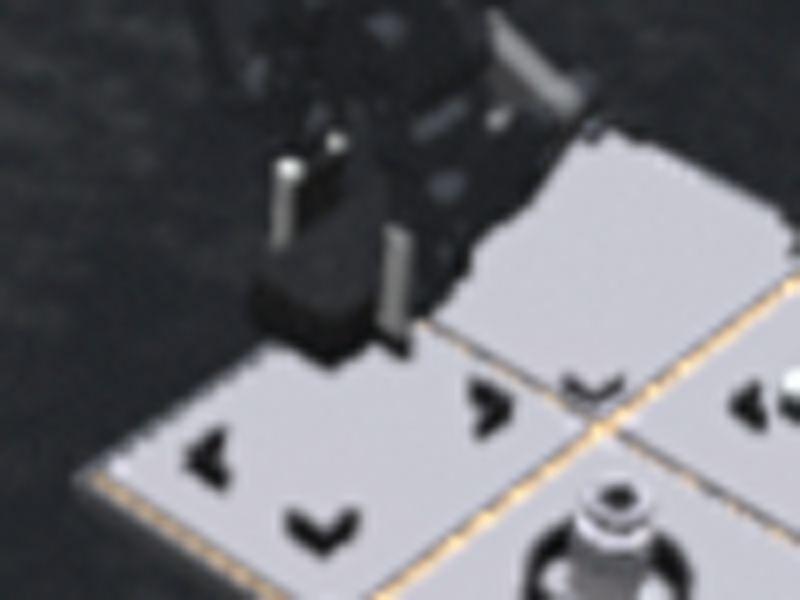

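```bash
python3 - <<'E'
from h import *
import pickle
w=pickle.load(open("d3_wrist.pkl","rb"))
W=lambda p:(w,150+p[0]/4,130+p[1]/4)
a,b=onz(*W((248,103)),23),onz(*W((580,103)),23); L=np.linalg.norm(a-b); u=(b-a)/L; v=np.array([-u[1],u[0],0]); print(L,np.degrees(np.arctan2(u[1],u[0])))
print("nest outer",((a+b)/2-v*43.5).round(1))
a,b=onz(*W((277,134)),13),onz(*W((551,134)),13); print(np.linalg.norm(a-b),"inner",((a+b)/2-v*40).round(1))
a,b=onz(*W((272,305)),67.7),onz(*W((550,305)),67.7);print(np.linalg.norm(a-b))
f=onz(*W((411,275)),67.7);print("case",(f-v*33).round(1)); f=onz(*W((411,338)),93.7);print("case",(f-v*33).round(1))
s=st();print(go(s,540,-85.5,34,104.2))
E
```

```text
54.7235886220678 14.294495076020645
nest outer [541.3 -83.7  23. ]
47.87334970840076 inner [542.3 -87.7  13. ]
37.31708684425716
case [541.5 -86.9  67.7]
case [540.9 -84.8  93.7]
t 20.07 pos [539.4 -83.3  86.3] head 104.22 tilt 0.04 F [ 1.   0.6 -0.6] w 32.7 q [ 0.55  0.64 -0.69  1.9   0.56  0.8  -0.2 ]
d -0.0023 0.0001 0.0523  w -0.04 0.00 0.02 |d|=52mm |w|=0.0
```

Request:
step_arm:
  targets: "-0.0012 0.0005 0.025 0 0 0 0.025; -0.0012 0.0005 0.04 0 0 0 0.025; -0.0012 0.0005 0.047 0 0 0 0.025; -0.0012 0.0005 0.05 0 0 0 0.025; -0.0012 0.0005 0.05 0 0 0 0.025"

```text
time: 20.7
position: [540.0, -84.8, 36.0]
eef_rot: [-1.93, -2.478, 0.001]
wrist_force: [0.7, 0.1, -0.6]
width: 33.0
```

```bash
python3 snap.py d4 wrist 150,350,130,280;python3 snap.py d4 scene 255,355,130,205
```

```text
t 20.70 pos [540.  -84.8  36. ] head 104.18 tilt 0.07 F [ 0.7  0.1 -0.6] w 33.0 q [ 0.51  0.71 -0.63  1.94  0.63  0.7  -0.26]
scale 4.0
t 20.75 pos [540.1 -84.9  36.2] head 104.17 tilt 0.05 F [ 0.3  0.2 -1.3] w 32.8 q [ 0.51  0.71 -0.63  1.94  0.63  0.7  -0.26]
scale 8.0
```

View pics/d4_wrist.png

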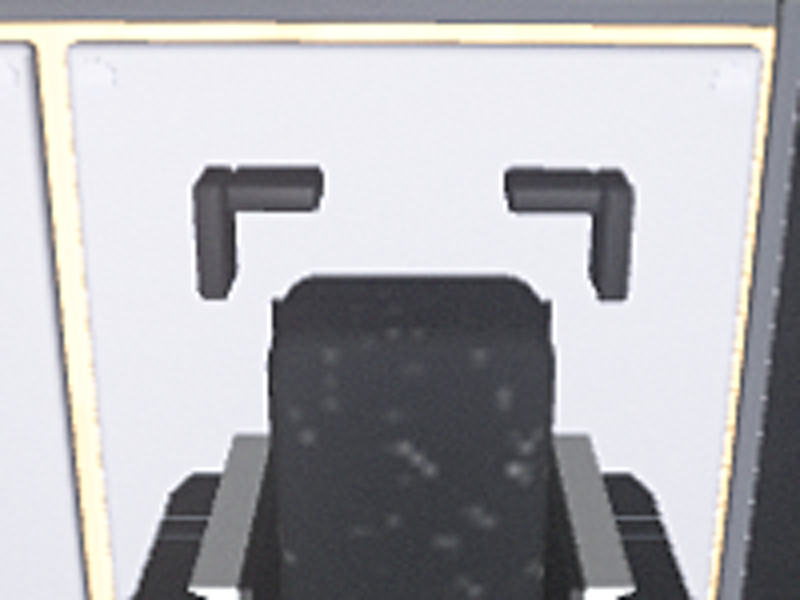

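View pics/d4_scene.png

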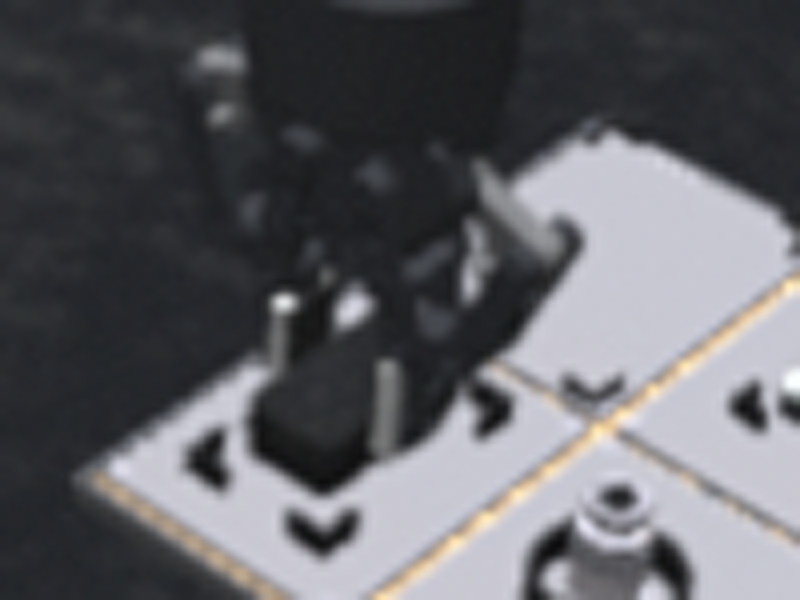

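Request:
step_arm:
  targets: "0 0 0.002 0 0 0 0.025; 0 0 0.0035 0 0 0 0.025; 0 0 0.0042 0 0 0 0.025; 0 0 0.0042 0 0 0 0.025"

```text
time: 21.3
position: [539.8, -84.9, 31.5]
eef_rot: [-1.93, -2.477, 0.002]
wrist_force: [-0.5, -0.7, -0.7]
width: 32.6
```

Request:
step_arm:
  targets: "0 0 0.001 0 0 0 0.025; 0 0 0.001 0 0 0 0.025"

```text
time: 21.55
position: [539.9, -84.9, 31.1]
eef_rot: [-1.93, -2.478, 0.002]
wrist_force: [-1.4, -0.4, 4.8]
width: 32.7
```

Request:
step_arm:
  targets: "0 0 0.0005 0 0 0 0.025; 0 0 0.0005 0 0 0 0.025"

```text
time: 21.8
position: [539.8, -84.9, 31.1]
eef_rot: [-1.93, -2.478, 0.002]
wrist_force: [-3.4, -0.0, 11.2]
width: 32.7
```

Request:
step_arm:
  targets: "0 0 -0.001 0 0 0 0.055; 0 0 -0.001 0 0 0 0.055; 0 0 -0.001 0 0 0 0.055; 0 0 -0.03 0 0 0 0.055; 0 0 -0.08 0 0 0 0.055"

```text
time: 22.42
position: [538.8, -84.9, 109.5]
eef_rot: [-1.927, -2.475, 0.004]
wrist_force: [0.1, 0.2, 0.8]
width: 54.7
```

Request:
step_arm:
  targets: "0.02 0 -0.02 0 0 0 0.055; 0.05 0 -0.02 0 0 0 0.085; 0.05 0 -0.02 0 0 0 0.085"

```text
time: 22.8
position: [526.9, -33.3, 130.4]
eef_rot: [-1.924, -2.481, 0.0]
wrist_force: [0.5, -0.6, -0.2]
width: 85.1
```

```bash
python3 snap.py d5 wrist 130,400,130,330;python3 snap.py d5 scene 255,355,130,205;python3 - <<'E'
from h import *
s=st();print(go(s,519,175,120,83.5))
E
```

```text
t 22.80 pos [526.9 -33.3 130.4] head 104.42 tilt 0.09 F [ 0.5 -0.6 -0.2] w 85.1 q [ 0.5   0.56 -0.74  1.9   0.49  0.87 -0.24]
scale 2.962962962962963
t 22.85 pos [527.1 -35.  130. ] head 104.33 tilt 0.11 F [-0.3 -0.6  0.5] w 85.0 q [ 0.5   0.56 -0.74  1.9   0.49  0.87 -0.24]
scale 8.0
t 22.90 pos [527.3 -36.1 129.7] head 104.24 tilt 0.13 F [0.2 1.  0.2] w 84.8 q [ 0.51  0.57 -0.74  1.9   0.49  0.87 -0.24]
d 0.2067 0.0439 0.0096  w -0.13 0.02 20.74 |d|=212mm |w|=20.7
```

View pics/d5_wrist.png

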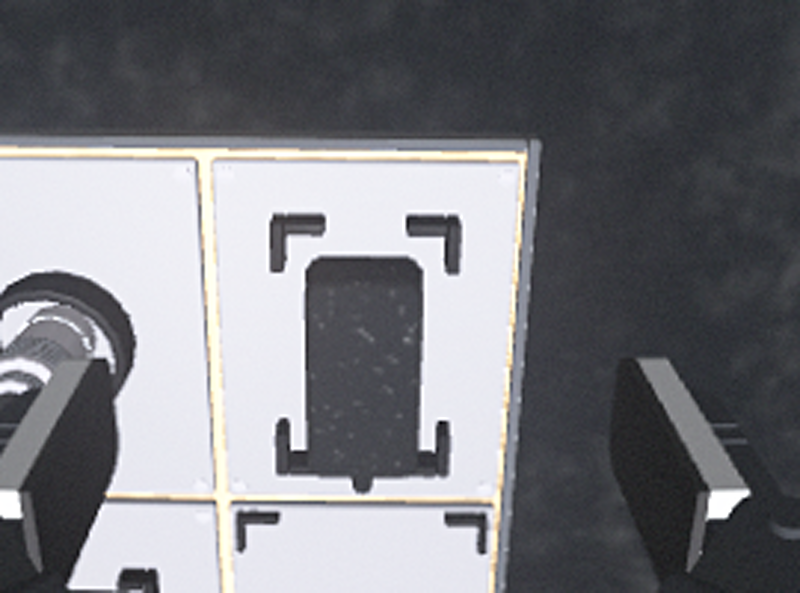

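View pics/d5_scene.png

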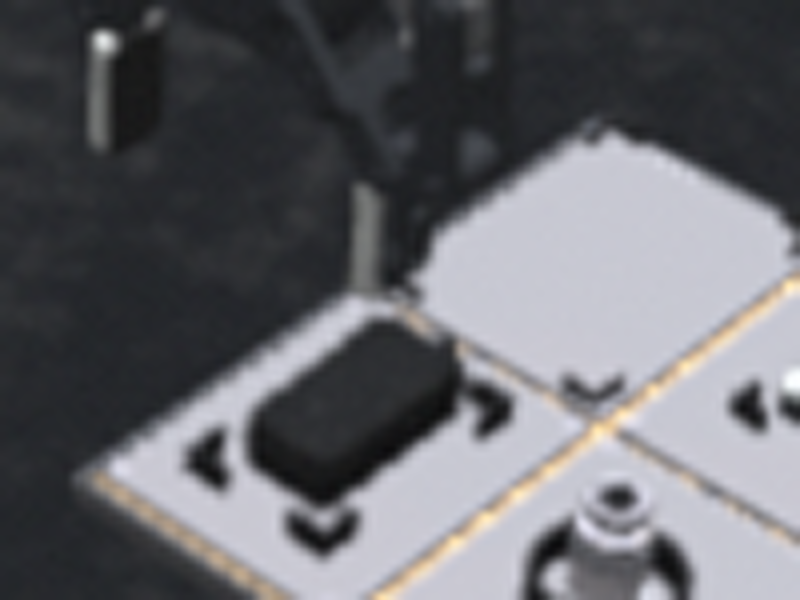

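```bash
python3 - <<'E'
from h import *
import pickle
w=pickle.load(open("d5_wrist.pkl","rb"))
k=800/270
W=lambda p:(w,130+p[0]/k,130+p[1]/k)
f=onz(*W((365,257)),13);n=onz(*W((363,474)),39);ft=onz(*W((365,283)),39)
print("case far bottom",f.round(1),"far top",ft.round(1),"near top",n.round(1),np.linalg.norm((n-ft)[:2]),"ctr",((f+n)/2).round(1))
g=onz(*W((365,215)),23);h=onz(*W((363,475)),13);h2=onz(*W((363,452)),23)
print("guide far outer",g.round(1),"near outer floor",h.round(1),"near inner top",h2.round(1), np.linalg.norm((g-h)[:2]), ((g+h)/2).round(1))
E
python3 snap.py d6 side 250,350,140,215
```

```text
case far bottom [534.7 -57.3  13. ] far top [533.7 -53.9  39. ] near top [ 548.9 -115.2   39. ] 63.23366826590506 ctr [541.8 -86.3  26. ]
guide far outer [530.2 -40.4  23. ] near outer floor [ 554.  -134.7   13. ] near inner top [ 549.9 -118.8   23. ] 97.29057679219052 [542.1 -87.6  18. ]
t 22.90 pos [527.3 -36.1 129.7] head 104.24 tilt 0.13 F [0.2 1.  0.2] w 84.8 q [ 0.51  0.57 -0.74  1.9   0.49  0.87 -0.24]
scale 8.0
```

View pics/d6_side.png

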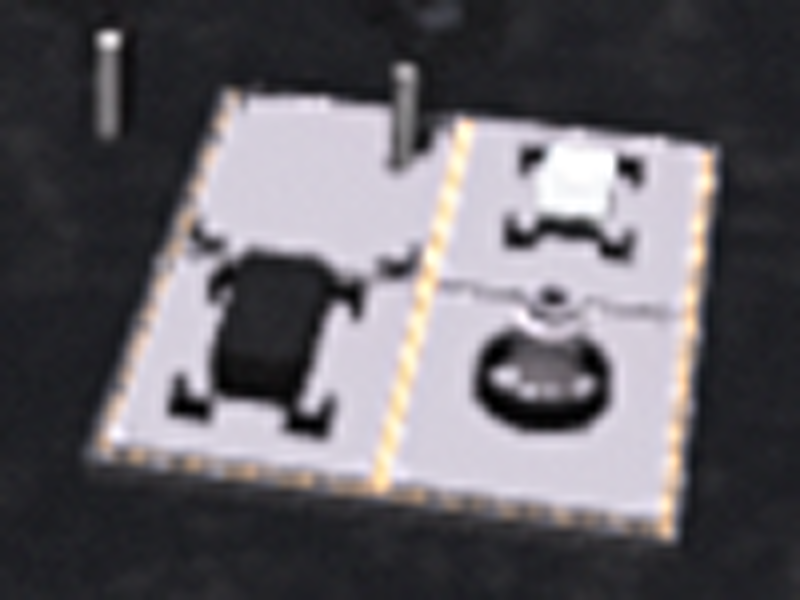

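```bash
python3 - <<'E'
from h import *
import pickle
from station import cams
sd=cams.calibration("side")
def f(px,tcp,head,off):
    o,d=ray(sd,*px); h=np.radians(head); x=np.array([np.cos(h),np.sin(h),0]); y=np.array([np.sin(h),-np.cos(h),0])
    t=(off-(o-tcp)@x)/(d@x); P=o+d*t; return ((P-tcp)@y).round(1),(P[2]-tcp[2]).round(1)
for off in(0,11):
    for px in[(250+107/8,140+137/8),(250+402/8,140+170/8)]: print("open85",off,f(px,np.array([527.3,-36.1,129.7]),104.24,off))
    for px in[(180+238/4.615,150+303/4.615),(180+350/4.615,150+338/4.615)]: print("open50",off,f(px,np.array([520.3,172.3,100.9]),92.1,off))
    for px in[(180+388/7.2727,180+360/7.2727),(180+568/7.2727,180+410/7.2727)]: print("open50b",off,f(px,np.array([520.4,167,58.9]),95,off))
    for px in[(180+533/7.2727,180+478/7.2727)]: print("open33",off,f(px,np.array([520.1,165,26.6]),89.4,off))
    for px in[(180+371/7.2727,180+192/7.2727),(180+573/7.2727,180+262/7.2727)]: print("open60",off,f(px,np.array([520.3,167.2,119.5]),88.8,off))
E
```

```text
open85 0 (np.float64(48.4), np.float64(-0.2))
open85 0 (np.float64(-46.6), np.float64(0.5))
open50 0 (np.float64(35.0), np.float64(-12.5))
open50 0 (np.float64(-24.6), np.float64(-13.0))
open50b 0 (np.float64(34.2), np.float64(-14.0))
open50b 0 (np.float64(-27.1), np.float64(-14.2))
open33 0 (np.float64(-14.6), np.float64(-15.7))
open60 0 (np.float64(39.8), np.float64(-11.7))
open60 0 (np.float64(-29.9), np.float64(-11.9))
open85 11 (np.float64(46.2), np.float64(6.5))
open85 11 (np.float64(-47.6), np.float64(7.2))
open50 11 (np.float64(28.7), np.float64(-2.0))
open50 11 (np.float64(-29.8), np.float64(-2.5))
open50b 11 (np.float64(28.7), np.float64(-3.1))
open50b 11 (np.float64(-31.4), np.float64(-3.2))
open33 11 (np.float64(-20.5), np.float64(-3.5))
open60 11 (np.float64(32.6), np.float64(-1.4))
open60 11 (np.float64(-35.7), np.float64(-1.6))
```

```bash
python3 - <<'E'
from h import *
s=st();print(go(s,515,50,40,83.4))
E
```

```text
t 22.95 pos [527.4 -36.7 129.6] head 104.17 tilt 0.14 F [-0.2  0.1  0.6] w 85.4 q [ 0.51  0.57 -0.74  1.9   0.49  0.87 -0.24]
d 0.0871 0.0094 0.0896  w -0.14 0.02 20.77 |d|=125mm |w|=20.8
```

Request:
step_arm:
  targets: "0.04 0.004 0 0 0 8 0.07; 0.08 0.009 0.02 0 0 15 0.07; 0.087 0.0094 0.05 0 0 20.8 0.07; 0.087 0.0094 0.08 0 0 20.8 0.07; 0.087 0.0094 0.09 0 0 20.8 0.07"

```text
time: 23.58
position: [514.5, 49.5, 38.3]
eef_rot: [-2.345, -2.087, 0.006]
wrist_force: [-0.5, 0.7, 0.4]
width: 70.0
```

Request:
step_arm:
  targets: "0 0 0.01 0 0 0 0.07; 0 0 0.02 0 0 0 0.07; 0 0 0.022 0 0 0 0.07"

```text
time: 23.95
position: [515.4, 50.0, 17.9]
eef_rot: [-2.346, -2.088, 0.002]
wrist_force: [-0.1, 0.3, -0.0]
width: 69.7
```

```bash
python3 snap.py e1 side 200,320,150,240; python3 snap.py e1 scene 200,320,150,240
```

```text
t 23.95 pos [515.4  50.   17.9] head 83.35 tilt 0.10 F [-0.1  0.3 -0. ] w 69.7 q [ 0.18  0.68 -0.49  2.03  0.58  0.57 -0.84]
scale 6.666666666666667
t 24.00 pos [515.4  50.1  18. ] head 83.35 tilt 0.09 F [-0.3 -0.2 -0.7] w 70.0 q [ 0.18  0.68 -0.49  2.03  0.58  0.57 -0.84]
scale 6.666666666666667
```

View pics/e1_side.png

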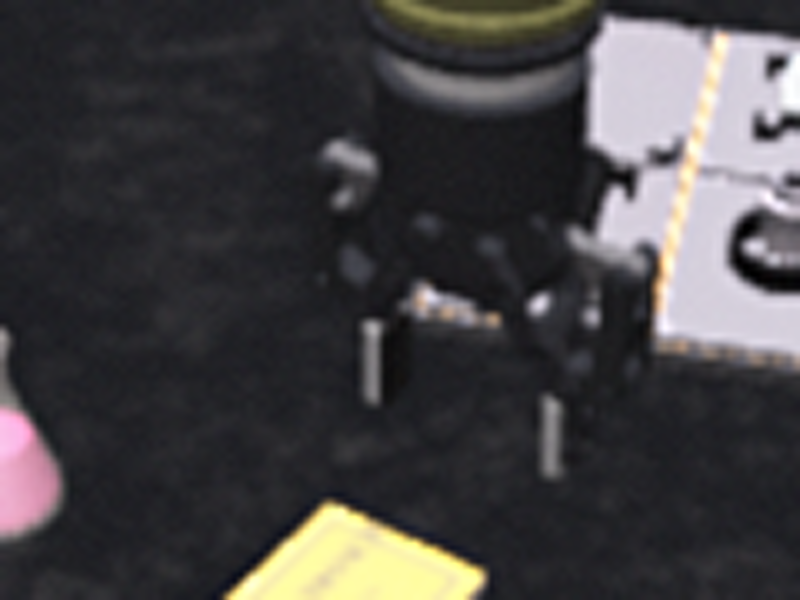

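View pics/e1_scene.png

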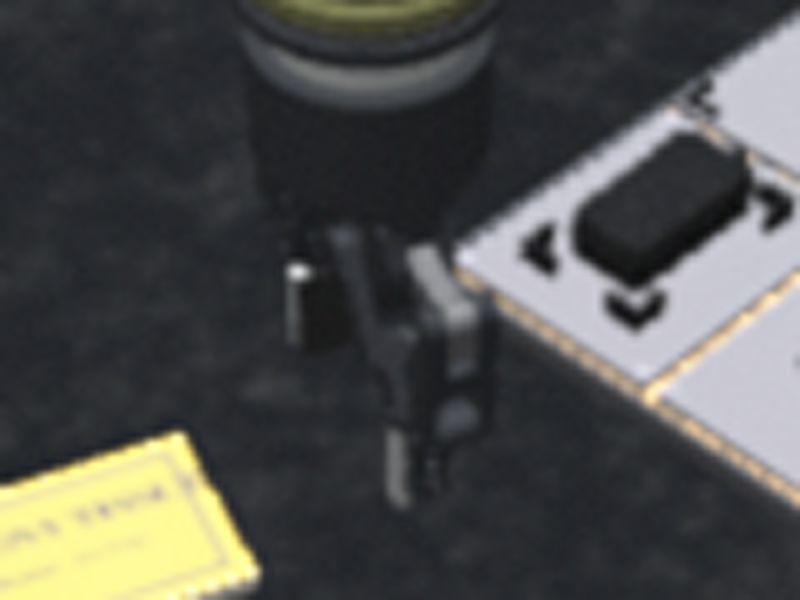

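```bash
python3 - <<'E'
from h import *
from station import cams
sc=cams.calibration("scene");sd=cams.calibration("side")
k=800/120
print(tri([(sc,200+403/k,150+506/k),(sd,200+552/k,150+478/k)]),tri([(sc,200+300/k,150+346/k),(sd,200+373/k,150+403/k)]))
E
```

```text
(array([476.96977237,  60.05862109,  13.11849807]), [1.2251487599014874, 1.2251487599015136]) (array([555.7752625 ,  53.33448199,  16.21296326]), [0.37305617561741333, 0.3730561756173565])
```

Request:
step_arm:
  targets: "0 0 0.002 0 0 0 0.07; 0 0 0.004 0 0 0 0.07; 0 0 0.004 0 0 0 0.07"

```text
time: 24.42
position: [515.4, 50.2, 14.1]
eef_rot: [-2.345, -2.089, 0.002]
wrist_force: [0.2, -0.3, -0.0]
width: 70.2
```

Request:
step_arm:
  targets: "0 0 0.002 0 0 0 0.07; 0 0 0.004 0 0 0 0.07; 0 0 0.005 0 0 0 0.07; 0 0 0.005 0 0 0 0.07"

```text
time: 24.92
position: [515.3, 50.2, 9.0]
eef_rot: [-2.345, -2.089, 0.002]
wrist_force: [0.0, 0.1, 0.0]
width: 70.1
```

Request:
step_arm:
  targets: "0 0 0.001 0 0 0 0.07; 0 0 0.002 0 0 0 0.07; 0 0 0.002 0 0 0 0.07"

```text
time: 25.3
position: [515.3, 50.2, 7.0]
eef_rot: [-2.345, -2.089, 0.002]
wrist_force: [0.3, 0.1, 0.2]
width: 70.2
```

Request:
step_arm:
  targets: "0 0 0.001 0 0 0 0.07; 0 0 0.0015 0 0 0 0.07; 0 0 0.0015 0 0 0 0.07"

```text
time: 25.68
position: [515.3, 50.2, 5.6]
eef_rot: [-2.345, -2.089, 0.002]
wrist_force: [0.3, 0.7, 0.3]
width: 70.2
```

Request:
step_arm:
  targets: "0 0 0.001 0 0 0 0.07; 0 0 0.0015 0 0 0 0.07; 0 0 0.0015 0 0 0 0.07"

```text
time: 26.05
position: [515.3, 50.2, 4.1]
eef_rot: [-2.345, -2.089, 0.002]
wrist_force: [-0.6, 0.2, -0.3]
width: 69.9
```

Request:
step_arm:
  targets: "0 0 0.001 0 0 0 0.07; 0 0 0.001 0 0 0 0.07"

```text
time: 26.3
position: [515.4, 50.2, 3.4]
eef_rot: [-2.346, -2.089, 0.001]
wrist_force: [-1.2, -1.7, 4.1]
width: 70.0
```

Request:
step_arm:
  targets: "0 0 0.001 0 0 0 0.07; 0 0 0.001 0 0 0 0.07"

```text
time: 26.55
position: [515.5, 50.2, 3.3]
eef_rot: [2.346, 2.089, -0.001]
wrist_force: [-3.5, -0.7, 16.5]
width: 69.9
```

Request:
step_arm:
  targets: "0 0 0.001 0 0 0 0.07; 0 0 0.001 0 0 0 0.07"

```text
time: 26.8
position: [515.5, 50.2, 3.2]
eef_rot: [2.345, 2.089, -0.001]
wrist_force: [-6.3, -2.0, 29.4]
width: 69.6
```

Request:
step_arm:
  targets: "0 0 -0.02 0 0 0 0.07; 0 0 -0.05 0 0 0 0.085; 0.03 0 -0.07 0 0 0 0.085; 0.08 0 -0.07 0 0 0 0.085; 0.11 0 -0.07 0 0 0 0.085"

```text
time: 27.42
position: [528.4, 162.1, 71.6]
eef_rot: [-2.344, -2.09, -0.001]
wrist_force: [0.0, -0.7, -0.3]
width: 84.8
```

Request:
step_arm:
  targets: "0 0 0 0 0 0 0.085; 0 0 0 0 0 0 0.085"

```text
time: 27.68
position: [527.9, 158.6, 70.8]
eef_rot: [-2.346, -2.089, 0.004]
wrist_force: [-0.4, -0.3, -0.0]
width: 85.0
```

```bash
python3 snap.py e2 wrist; python3 - <<'E'
from h import *
import pickle
w=pickle.load(open("e2_wrist.pkl","rb")); im=cv2.imread("pics/e2_wrist.png")
hsv=cv2.cvtColor(im,cv2.COLOR_BGR2HSV); m=cv2.inRange(hsv,(20,60,120),(35,255,255)); m[:120]=0
m=cv2.morphologyEx(m,cv2.MORPH_CLOSE,np.ones((9,9)))
cs,_=cv2.findContours(m,cv2.RETR_EXTERNAL,cv2.CHAIN_APPROX_NONE); c=max(cs,key=cv2.contourArea); h=cv2.convexHull(c)
for e in np.linspace(1,10,40):
    a=cv2.approxPolyDP(h,e,True)
    if len(a)==4:break
a=a[:,0]; P=np.array([onz(w,*p,8)[:2] for p in a.astype(float)]); print(a.tolist(),P.round(1).tolist(),P.mean(0),[np.linalg.norm(P[j]-P[j-1]).round(1) for j in range(4)])
for j in range(4): d=P[j]-P[j-1]; print(np.degrees(np.arctan2(d[1],d[0])).round(1))
s=st()
E
```

```text
t 27.68 pos [527.9 158.6  70.8] head 83.36 tilt 0.14 F [-0.4 -0.3 -0. ] w 85.0 q [ 0.02  0.64 -0.56  1.9   0.49  0.74 -0.93]
[[292, 144], [286, 274], [197, 273], [190, 143]] [[559.9, 205.5], [548.3, 107.4], [481.3, 115.9], [494.2, 213.8]] [520.93759842 160.61755825] [np.float64(66.2), np.float64(98.8), np.float64(67.5), np.float64(98.7)]
-7.2
-96.7
172.7
82.5
t 27.73 pos [528.  158.1  70.7] head 83.30 tilt 0.15 F [-0.1 -0.8 -0.1] w 85.1 q [ 0.02  0.64 -0.56  1.9   0.49  0.74 -0.93]
```

View pics/e2_wrist.png

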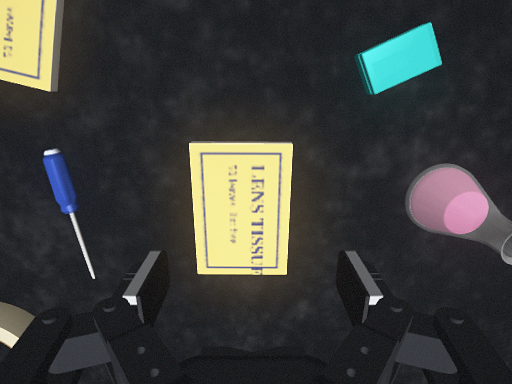

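```bash
python3 - <<'E'
from h import *
s=st();print(go(s,521,160.5,30,82.9))
E
```

```text
t 27.73 pos [528.  158.1  70.7] head 83.30 tilt 0.15 F [-0.1 -0.8 -0.1] w 85.1 q [ 0.02  0.64 -0.56  1.9   0.49  0.74 -0.93]
d 0.0017 -0.0071 0.0408  w -0.12 0.09 0.40 |d|=41mm |w|=0.4
```

Request:
step_arm:
  targets: "0.0017 -0.007 0.01 -0.1 0.1 0.4 0.085; 0.0017 -0.007 0.03 -0.1 0.1 0.4 0.085; 0.0017 -0.007 0.041 -0.1 0.1 0.4 0.085; 0.0017 -0.007 0.041 -0.1 0.1 0.4 0.085"

```text
time: 28.22
position: [520.6, 161.4, 29.2]
eef_rot: [-2.353, -2.08, 0.001]
wrist_force: [-0.1, -0.3, -0.5]
width: 84.9
```

```bash
python3 snap.py e3 wrist 120,380,120,315; python3 snap.py e3 side 180,290,180,260; python3 - <<'E'
from h import *
s=st();print(go(s,521,160.5,5,82.9))
E
```

```text
t 28.23 pos [520.6 161.4  29.2] head 82.95 tilt 0.10 F [-0.1 -0.3 -0.5] w 84.9 q [-0.02  0.69 -0.51  1.95  0.54  0.64 -1.  ]
scale 3.076923076923077
t 28.27 pos [521.  161.8  29.8] head 82.95 tilt 0.07 F [-0.7  0.  -0.6] w 85.4 q [-0.02  0.69 -0.51  1.95  0.54  0.64 -1.  ]
scale 7.2727272727272725
t 28.32 pos [521.4 162.   30.2] head 82.96 tilt 0.09 F [ 0.9 -0.3  0.7] w 84.7 q [-0.02  0.69 -0.51  1.95  0.54  0.64 -1.  ]
d -0.0015 -0.0002 0.0252  w 0.01 -0.09 0.06 |d|=25mm |w|=0.1
```

View pics/e3_wrist.png

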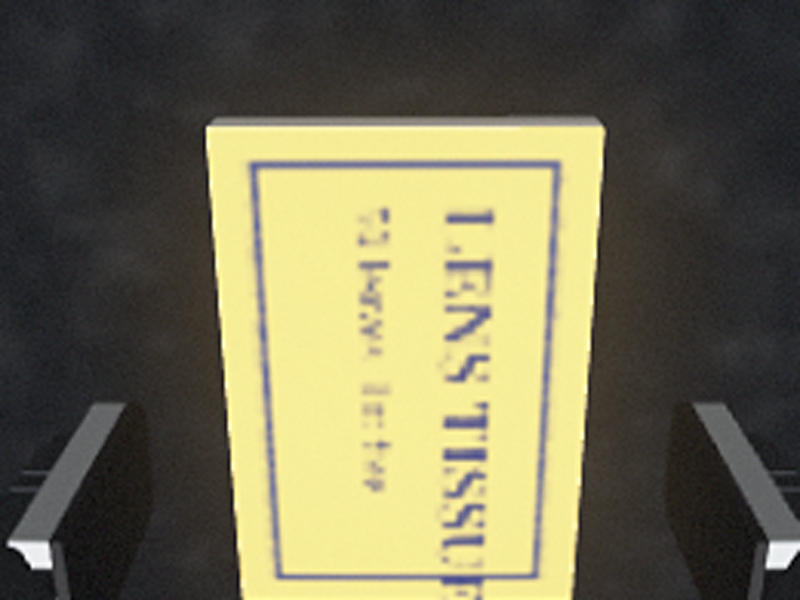

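View pics/e3_side.png

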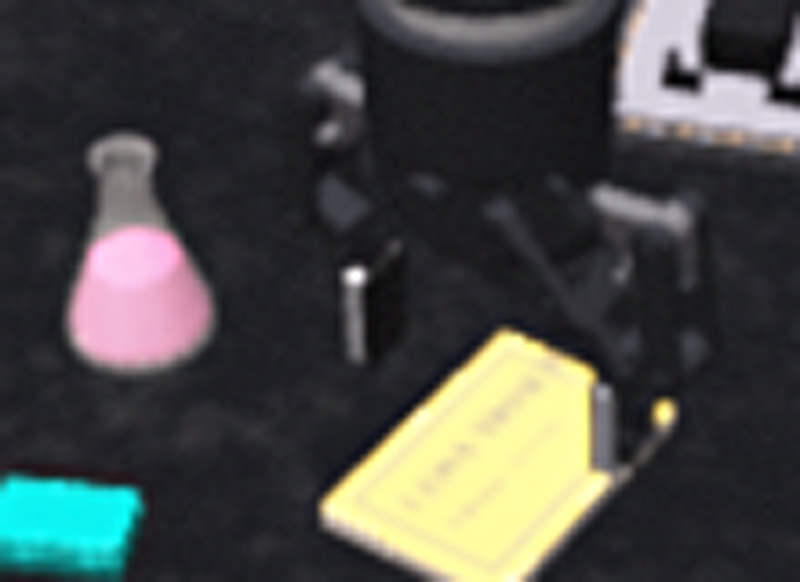

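Request:
step_arm:
  targets: "-0.0015 -0.0005 0.012 0 -0.1 0 0.085; -0.0015 -0.0005 0.02 0 -0.1 0 0.085; -0.0015 -0.0005 0.0245 0 -0.1 0 0.085; -0.0015 -0.0005 0.0245 0 -0.1 0 0.085; -0.0015 -0.0005 0.0245 0 -0.1 0 0.085"

```text
time: 28.95
position: [520.8, 160.7, 5.7]
eef_rot: [2.353, 2.081, 0.0]
wrist_force: [0.1, -0.0, -0.0]
width: 85.2
```

Request:
step_arm:
  targets: "0 0 0 0 0 0 0.075; 0 0 0 0 0 0 0.065; 0 0 0 0 0 0 0.058; 0 0 0 0 0 0 0.055; 0 0 0 0 0 0 0.055"

```text
time: 29.58
position: [520.8, 160.6, 6.5]
eef_rot: [2.353, 2.08, 0.001]
wrist_force: [-2.1, -0.6, 7.6]
width: 65.9
```

```bash
python3 snap.py e4 wrist 120,380,120,315; python3 snap.py e4 side 180,290,180,260
```

```text
t 29.57 pos [520.8 160.6   6.5] head 82.97 tilt 0.07 F [-2.1 -0.6  7.6] w 65.9 q [-0.04  0.72 -0.47  1.97  0.58  0.59 -1.03]
scale 3.076923076923077
t 29.62 pos [520.8 160.6   6.5] head 82.97 tilt 0.07 F [-1.4 -1.2  7.6] w 66.0 q [-0.04  0.72 -0.47  1.97  0.58  0.59 -1.03]
scale 7.2727272727272725
```

View pics/e4_wrist.png

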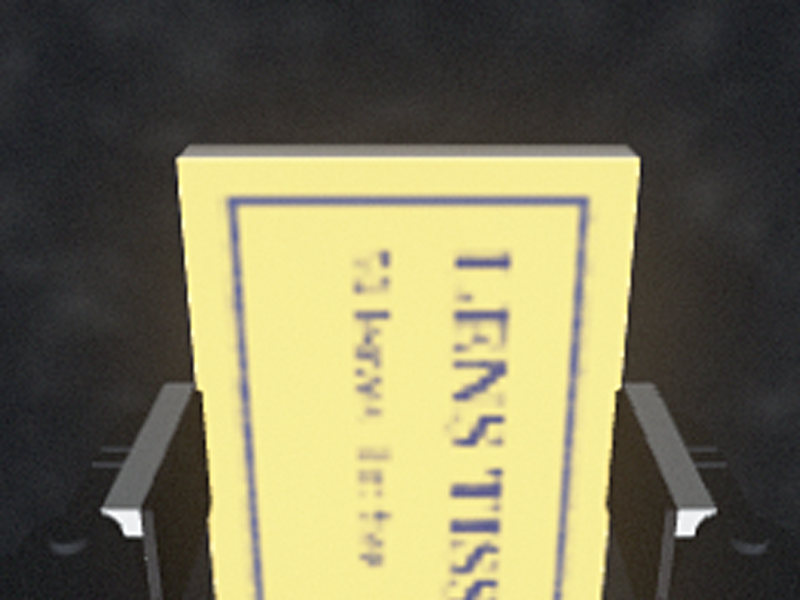

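View pics/e4_side.png

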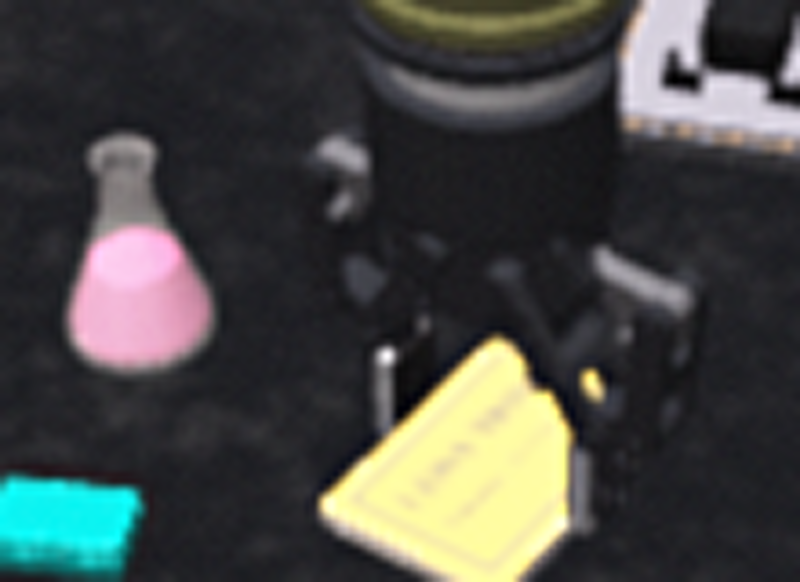

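Request:
step_arm:
  targets: "0 0 -0.005 0 0 0 0.055; 0 0 -0.015 0 0 0 0.055; 0 0 -0.035 0 0 0 0.055; 0 0 -0.06 0 0 0 0.055; 0 0 -0.08 0 0 0 0.055"

```text
time: 30.3
position: [520.8, 160.7, 87.1]
eef_rot: [2.353, 2.081, 0.001]
wrist_force: [0.7, 0.1, -1.0]
width: 65.4
```

```bash
python3 snap.py e5 side 180,290,160,240; python3 - <<'E'
from h import *
s=st();print(go(s,550,-20,100,94));print(go(s,569.7,-203.8,100,104.3))
E
```

```text
t 30.30 pos [520.8 160.7  87.1] head 82.97 tilt 0.05 F [ 0.7  0.1 -1. ] w 65.4 q [ 0.03  0.61 -0.57  1.91  0.47  0.76 -0.93]
scale 7.2727272727272725
t 30.35 pos [521.8 161.3  89.3] head 82.97 tilt 0.23 F [0.9 0.8 0.8] w 65.8 q [ 0.03  0.61 -0.58  1.9   0.47  0.76 -0.93]
d -0.1764 0.0502 -0.0108  w 0.22 -0.06 -11.03 |d|=184mm |w|=11.0
d -0.3565 0.0922 -0.0109  w 0.23 -0.04 -21.33 |d|=368mm |w|=21.3
```

View pics/e5_side.png

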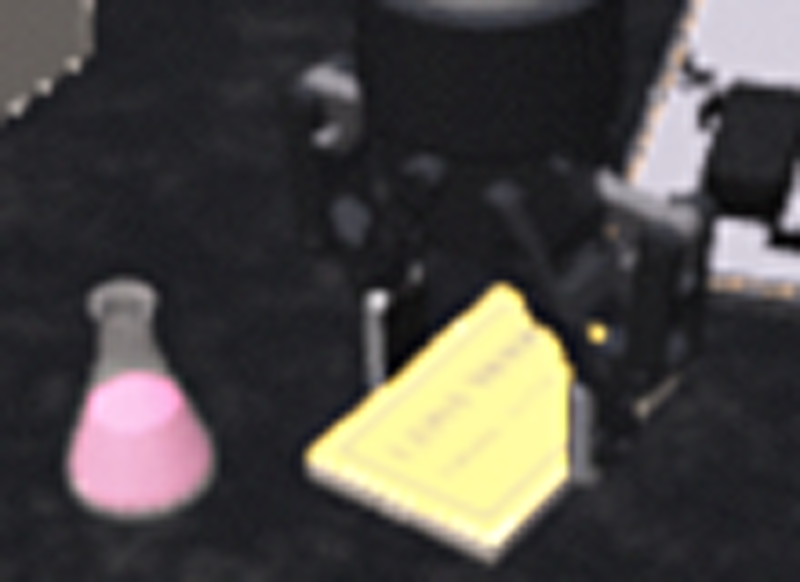

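Request:
step_arm:
  targets: "-0.03 0.008 -0.011 0 0 -2 0.055; -0.07 0.018 -0.011 0 0 -4 0.055; -0.115 0.03 -0.011 0 0 -6.5 0.055; -0.16 0.042 -0.011 0 0 -9 0.055; -0.2 0.052 -0.011 0 0 -11 0.055"

```text
time: 30.98
position: [547.8, -46.3, 96.7]
eef_rot: [2.142, 2.297, -0.0]
wrist_force: [0.2, 0.5, 0.1]
width: 66.0
```

```bash
python3 - <<'E'
from h import *
s=st();print(go(s,569.7,-203.8,95,104.3))
E
```

```text
t 30.98 pos [547.8 -46.3  96.7] head 93.99 tilt 0.04 F [0.2 0.5 0.1] w 66.0 q [ 0.46  0.62 -0.66  1.88  0.51  0.81 -0.4 ]
d -0.1587 0.0108 0.0018  w 0.02 0.03 -10.31 |d|=159mm |w|=10.3
```

Request:
step_arm:
  targets: "-0.04 0.003 0 0 0 -3 0.055; -0.08 0.006 0 0 0 -6 0.055; -0.12 0.008 0 0 0 -9 0.055; -0.15 0.01 0.002 0 0 -10.3 0.055; -0.1587 0.0108 0.01 0 0 -10.3 0.055"

```text
time: 31.6
position: [569.4, -204.4, 86.4]
eef_rot: [1.932, 2.476, -0.001]
wrist_force: [0.2, 0.7, 0.0]
width: 65.7
```

Request:
step_arm:
  targets: "0 0 0.015 0 0 0 0.055; 0 0 0.03 0 0 0 0.055; 0 0 0.03 0 0 0 0.055; 0 0 0.03 0 0 0 0.055"

```text
time: 32.1
position: [569.8, -200.8, 56.8]
eef_rot: [1.926, 2.481, 0.0]
wrist_force: [-0.7, 0.4, -0.7]
width: 65.9
```

```bash
python3 snap.py e6 wrist 120,380,90,285; python3 snap.py e6 scene 265,385,120,210;python3 snap.py e6 side 240,340,120,195
```

```text
t 32.10 pos [ 569.8 -200.8   56.8] head 104.35 tilt 0.02 F [-0.7  0.4 -0.7] w 65.9 q [ 0.7   0.75 -0.68  1.77  0.61  0.84 -0.02]
scale 3.076923076923077
t 32.15 pos [ 569.9 -201.1   57.1] head 104.33 tilt 0.05 F [ 0.1  0.3 -0.3] w 65.6 q [ 0.7   0.75 -0.68  1.77  0.61  0.84 -0.02]
scale 6.666666666666667
t 32.20 pos [ 570.  -201.4   57.2] head 104.31 tilt 0.06 F [ 0.   0.5 -0.2] w 65.8 q [ 0.7   0.75 -0.68  1.77  0.61  0.84 -0.02]
scale 8.0
```

View pics/e6_wrist.png

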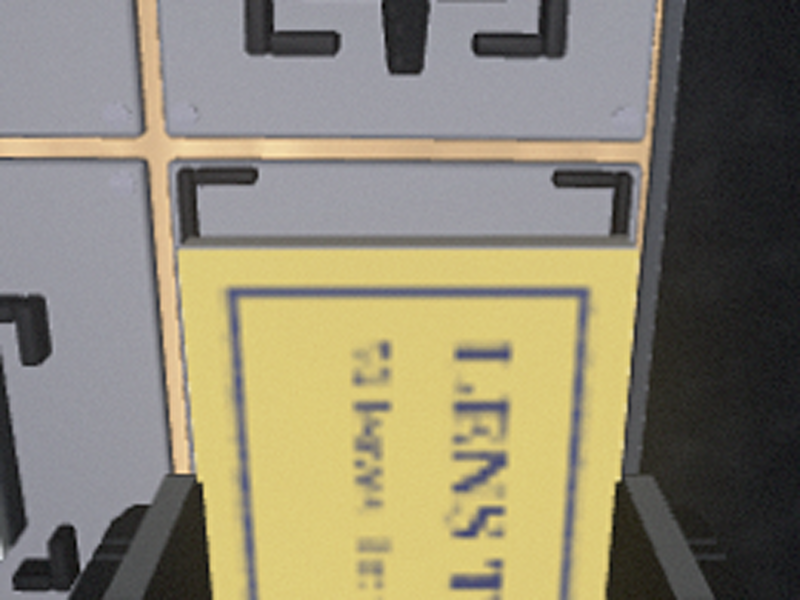

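View pics/e6_scene.png

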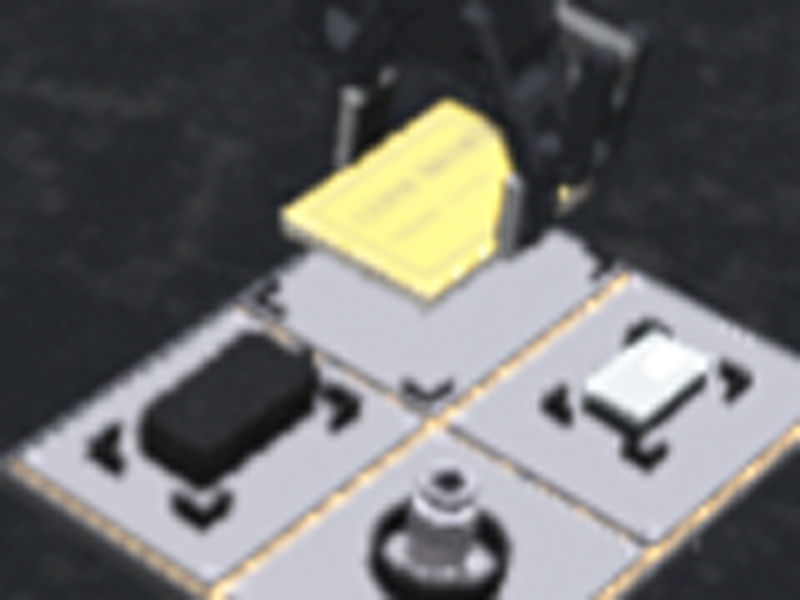

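View pics/e6_side.png

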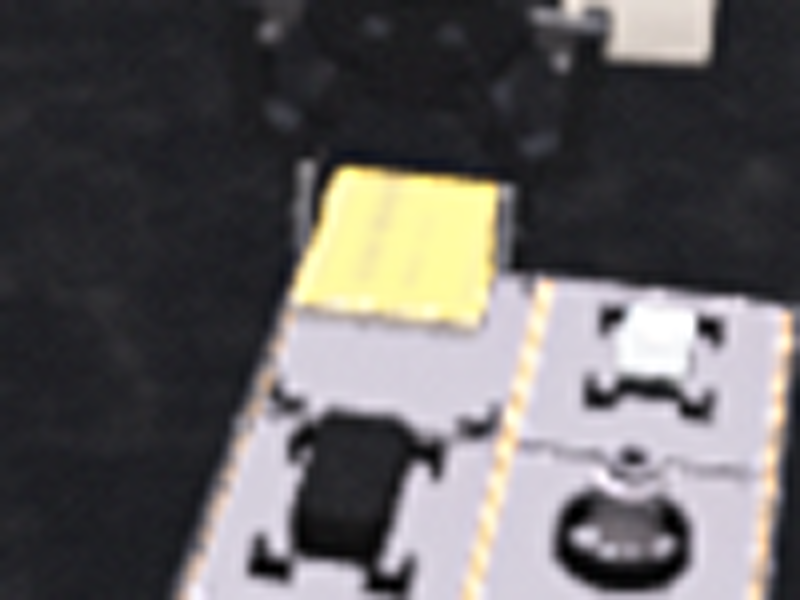

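```bash
python3 - <<'E'
from h import *
import pickle
w=pickle.load(open("e6_wrist.pkl","rb")); k=800/260
W=lambda p:(w,120+p[0]/k,90+p[1]/k)
a,b=onz(*W((178,170)),18),onz(*W((631,173)),18); L=np.linalg.norm(a-b); u=(b-a)/L; v=np.array([-u[1],u[0],0]); print("outer w",L,np.degrees(np.arctan2(u[1],u[0])),((a+b)/2-v*(56+(L-80)/2)).round(1))
c,d=onz(*W((197,186)),13),onz(*W((614,188)),13); print("inner w",np.linalg.norm(c-d),((c+d)/2-v*56).round(1))
p,q=onz(*W((179,249)),58.5),onz(*W((639,249)),58.5); L2=np.linalg.norm(p-q);u2=(q-p)/L2; print("pad w",L2,np.degrees(np.arctan2(u2[1],u2[0])),((p+q)/2-v*50).round(1))
s=st();print(go(s,569.7,-203.8,19.5,104.2))
E
```

```text
outer w 84.07281218211982 13.978001711955987 [ 570.9 -205.5   18. ]
inner w 80.06013825322134 [ 571.5 -207.2   13. ]
pad w 66.76010942725989 14.35697873924135 [ 570.6 -201.4   58.5]
t 32.25 pos [ 569.9 -201.6   57.3] head 104.29 tilt 0.07 F [-1.  -0.4  0.3] w 66.2 q [ 0.7   0.75 -0.68  1.77  0.61  0.84 -0.02]
d -0.0021 -0.0008 0.0378  w 0.05 0.05 0.09 |d|=38mm |w|=0.1
```

Request:
step_arm:
  targets: "-0.004 -0.0003 0.01 0 0 0 0.055; -0.004 -0.0003 0.02 0 0 0 0.055; -0.004 -0.0003 0.028 0 0 0 0.055; -0.004 -0.0003 0.031 0 0 0 0.055; -0.004 -0.0003 0.031 0 0 0 0.055"

```text
time: 32.88
position: [570.2, -205.6, 25.4]
eef_rot: [-1.928, -2.48, 0.0]
wrist_force: [-0.1, 0.4, -1.2]
width: 65.5
```

```bash
python3 snap.py e7 wrist 120,380,120,315; python3 snap.py e7 scene 265,385,120,210;python3 snap.py e7 side 240,340,120,195
```

```text
t 32.88 pos [ 570.2 -205.6   25.4] head 104.28 tilt 0.01 F [-0.1  0.4 -1.2] w 65.5 q [ 0.69  0.79 -0.65  1.79  0.65  0.79 -0.04]
scale 3.076923076923077
t 32.92 pos [ 570.3 -205.6   25.7] head 104.28 tilt 0.02 F [ 0.2  0.1 -0. ] w 65.7 q [ 0.69  0.79 -0.65  1.78  0.65  0.79 -0.04]
scale 6.666666666666667
t 32.98 pos [ 570.5 -205.7   25.9] head 104.28 tilt 0.04 F [-0.2 -0.1  0.9] w 66.2 q [ 0.69  0.79 -0.65  1.78  0.65  0.79 -0.04]
scale 8.0
```

View pics/e7_wrist.png

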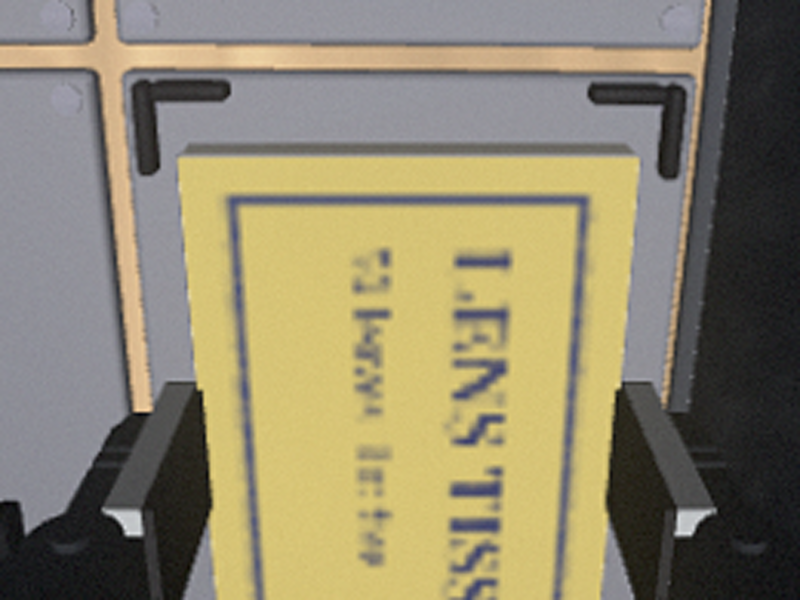

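View pics/e7_scene.png

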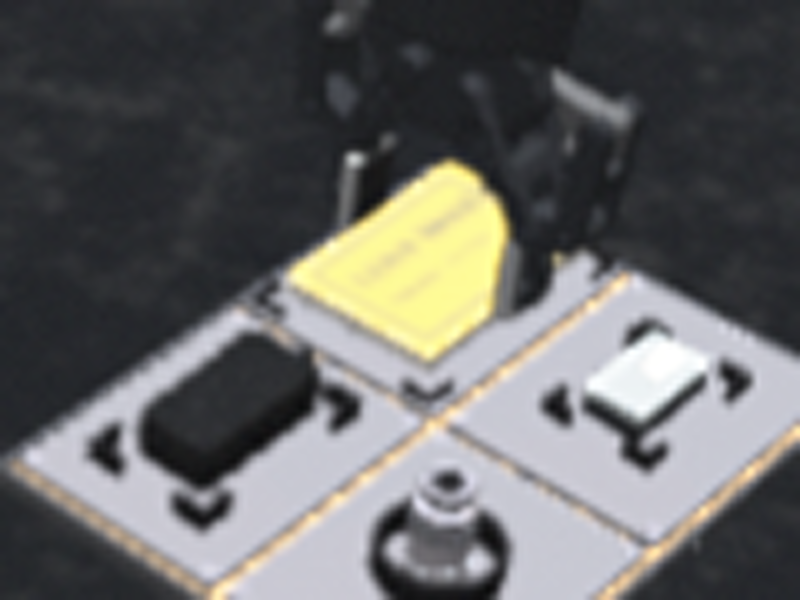

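View pics/e7_side.png

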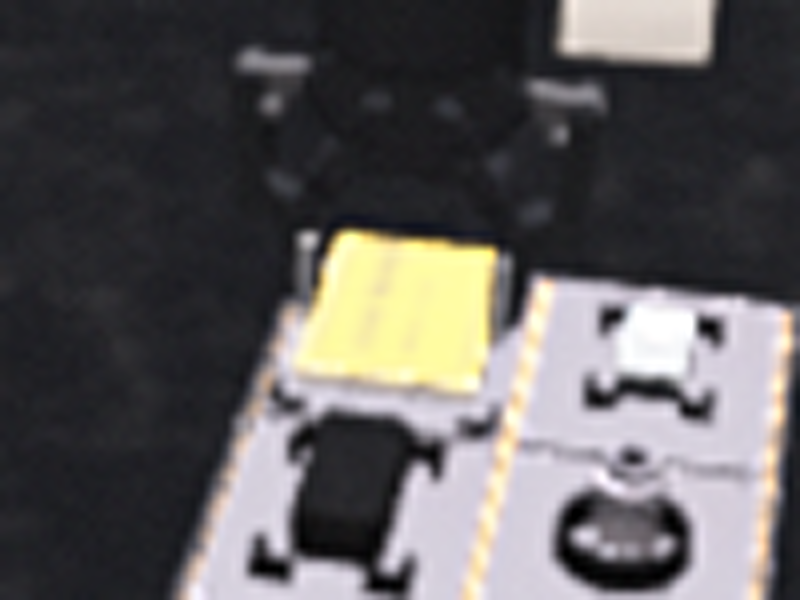

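```bash
python3 - <<'E'
from h import *
import pickle
w=pickle.load(open("e7_wrist.pkl","rb")); k=800/260
W=lambda p:(w,120+p[0]/k,120+p[1]/k)
a,b=onz(*W((133,82)),18),onz(*W((686,87)),18); L=np.linalg.norm(a-b); u=(b-a)/L; v=np.array([-u[1],u[0],0]); print("outer w",L,np.degrees(np.arctan2(u[1],u[0])),((a+b)/2-v*58).round(1))
c,d=onz(*W((158,101)),13),onz(*W((663,104)),13); print("inner w",np.linalg.norm(c-d),((c+d)/2-v*56).round(1))
p,q=onz(*W((179,155)),27),onz(*W((639,156)),27); L2=np.linalg.norm(p-q);u2=(q-p)/L2; print("pad w",L2,np.degrees(np.arctan2(u2[1],u2[0])),((p+q)/2-v*50).round(1))
p,q=onz(*W((186,145)),19),onz(*W((632,146)),19);print("pad bottom edge",((p+q)/2-v*50).round(1))
E
```

```text
outer w 83.91012897191966 13.778072362908096 [ 570.7 -205.3   18. ]
inner w 79.83115438261929 [ 571.3 -207.    13. ]
pad w 66.79339621657219 14.166459304438364 [ 570.9 -206.1   27. ]
pad bottom edge [ 571.  -206.6   19. ]
```

Request:
step_arm:
  targets: "0 0 0.002 0 0 0 0.055; 0 0 0.004 0 0 0 0.055; 0 0 0.0055 0 0 0 0.055; 0 0 0.0055 0 0 0 0.055; 0 0 0.0055 0 0 0 0.055"

```text
time: 33.65
position: [570.2, -205.8, 20.2]
eef_rot: [1.928, 2.48, -0.0]
wrist_force: [-0.2, -0.6, -0.2]
width: 66.2
```

Request:
step_arm:
  targets: "0 0 0.0007 0 0 0 0.055; 0 0 0.0007 0 0 0 0.055"

```text
time: 33.9
position: [570.3, -205.8, 19.6]
eef_rot: [1.928, 2.48, -0.0]
wrist_force: [0.6, -0.0, 0.4]
width: 65.7
```

Request:
step_arm:
  targets: "0 0 0.0007 0 0 0 0.055; 0 0 0.0007 0 0 0 0.055"

```text
time: 34.15
position: [570.3, -205.8, 19.6]
eef_rot: [1.928, 2.479, -0.0]
wrist_force: [-1.9, 0.1, 6.7]
width: 66.0
```

Request:
step_arm:
  targets: "0 0 0.0006 0 0 0 0.055; 0 0 0.0006 0 0 0 0.055"

```text
time: 34.4
position: [570.4, -205.8, 19.5]
eef_rot: [1.927, 2.479, -0.001]
wrist_force: [-3.1, 0.4, 12.2]
width: 65.9
```

Contact with the floor. Release and retreat.

Request:
step_arm:
  targets: "0 0 -0.0005 0 0 0 0.07; 0 0 -0.001 0 0 0 0.078; 0 0 -0.001 0 0 0 0.078; 0 0 -0.005 0 0 0 0.078; 0 0 -0.02 0 0 0 0.078"

```text
time: 35.02
position: [569.7, -205.7, 38.1]
eef_rot: [-1.927, -2.479, 0.001]
wrist_force: [-0.5, 0.3, -0.2]
width: 77.8
```

Request:
step_arm:
  targets: "0 0 -0.03 0 0 0 0.078; 0 0 -0.08 0 0 0 0.078; 0.03 -0.02 -0.13 0 0 0 0.078; 0.06 -0.04 -0.16 0 0 0 0.078; 0.06 -0.04 -0.16 0 0 0 0.078"

```text
time: 35.65
position: [516.6, -155.4, 201.9]
eef_rot: [1.921, 2.479, 0.001]
wrist_force: [0.7, -0.9, -0.3]
width: 77.9
```

Request:
step_arm:
  targets: "0 0 0 0 0 0 0.078; 0 0 0 0 0 0 0.078; 0 0 0 0 0 0 0.078"

```text
time: 36.02
position: [516.6, -157.8, 197.2]
eef_rot: [-1.928, -2.479, 0.0]
wrist_force: [0.5, 1.2, -0.6]
width: 78.1
```

```bash
python3 snap.py f1 wrist ; python3 snap.py f1 scene 265,395,130,240;python3 snap.py f1 side 240,350,140,220; python3 snap.py f2 scene
```

```text
t 36.02 pos [ 516.6 -157.8  197.2] head 104.24 tilt 0.08 F [ 0.5  1.2 -0.6] w 78.1 q [ 0.78  0.51 -0.82  1.79  0.43  1.03  0.06]
t 36.08 pos [ 516.7 -157.7  197.4] head 104.25 tilt 0.07 F [ 0.3  0.1 -0.3] w 77.8 q [ 0.78  0.51 -0.82  1.79  0.43  1.03  0.06]
scale 5.454545454545454
t 36.12 pos [ 516.7 -157.6  197.5] head 104.26 tilt 0.06 F [ 1.  -1.1  0.2] w 77.7 q [ 0.78  0.51 -0.82  1.79  0.43  1.03  0.06]
scale 7.2727272727272725
t 36.17 pos [ 516.7 -157.5  197.6] head 104.26 tilt 0.04 F [ 0.3 -0.2 -0.8] w 78.1 q [ 0.78  0.51 -0.82  1.79  0.43  1.03  0.06]
```

View pics/f1_wrist.png

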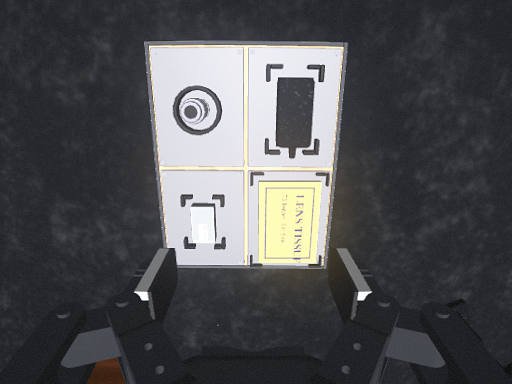

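View pics/f1_scene.png

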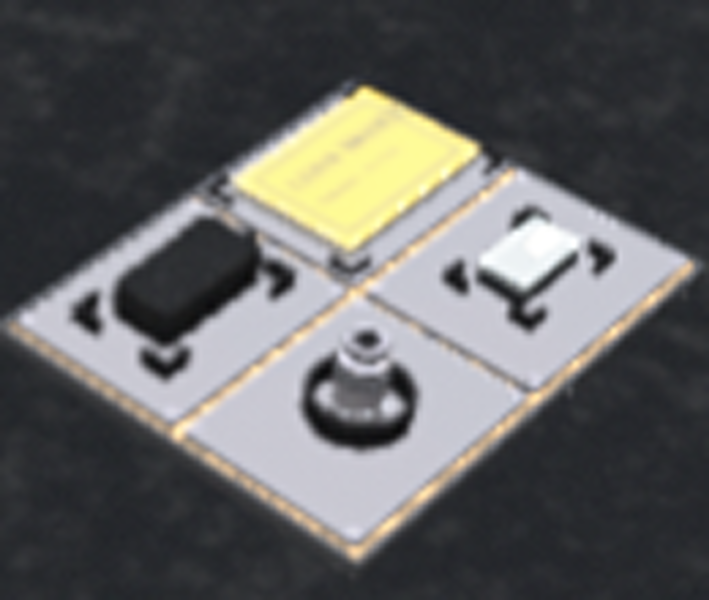

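View pics/f1_side.png

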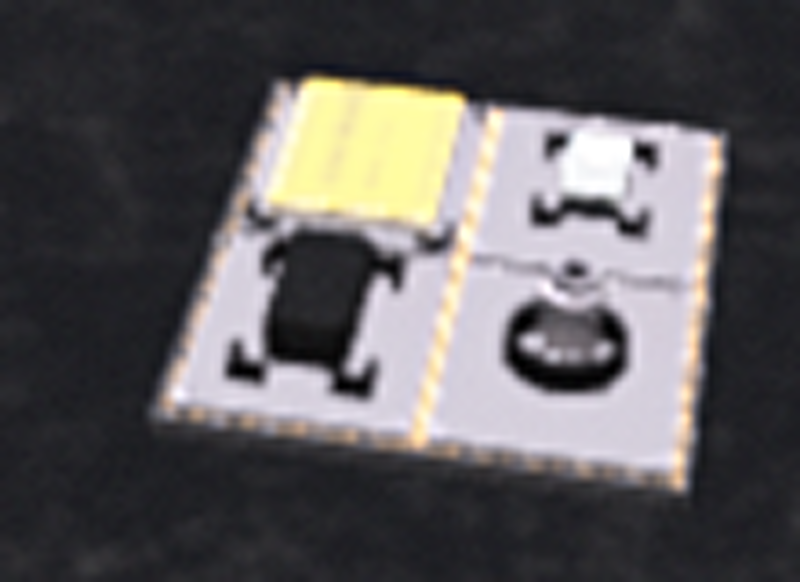

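View pics/f2_scene.png

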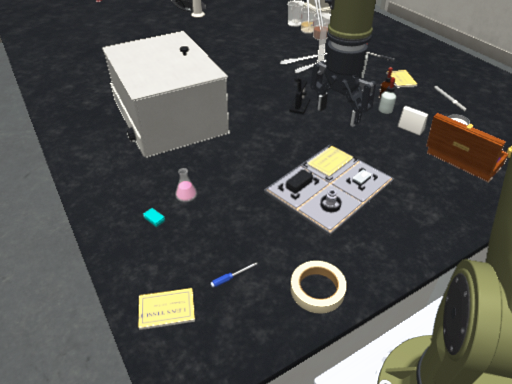

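```bash
python3 - <<'E'
from h import *
import pickle
w=pickle.load(open("f1_wrist.pkl","rb")); im=cv2.imread("pics/f1_wrist.png")
cv2.imwrite("pics/f1c.png",cv2.resize(im[160:280,235:345],None,fx=5,fy=5,interpolation=cv2.INTER_CUBIC))
hsv=cv2.cvtColor(im,cv2.COLOR_BGR2HSV); m=cv2.inRange(hsv,(20,50,120),(35,255,255)); m[:176]=0; m=cv2.morphologyEx(m,cv2.MORPH_OPEN,np.ones((5,5)));m=cv2.morphologyEx(m,cv2.MORPH_CLOSE,np.ones((9,9)))
cs,_=cv2.findContours(m,cv2.RETR_EXTERNAL,cv2.CHAIN_APPROX_NONE); c=max(cs,key=cv2.contourArea); h=cv2.convexHull(c)
for e in np.linspace(1,10,40):
    a=cv2.approxPolyDP(h,e,True)
    if len(a)==4:break
a=a[:,0]
for z in(21,26):
    P=np.array([onz(w,*p,z)[:2] for p in a.astype(float)]); print(z,a.tolist(),P.round(1).tolist(),P.mean(0).round(1),[np.linalg.norm(P[j]-P[j-1]).round(1) for j in range(4)])
E
```

```text
21 [[320, 182], [314, 262], [259, 262], [259, 182]] [[590.5, -150.0], [615.2, -246.0], [552.0, -261.9], [526.9, -166.2]] [ 571.1 -206. ] [np.float64(65.6), np.float64(99.2), np.float64(65.2), np.float64(98.9)]
26 [[320, 182], [314, 262], [259, 262], [259, 182]] [[588.9, -148.8], [613.3, -243.2], [551.1, -258.8], [526.4, -164.7]] [ 569.9 -203.9] [np.float64(64.5), np.float64(97.5), np.float64(64.2), np.float64(97.3)]
```

View pics/f1c.png

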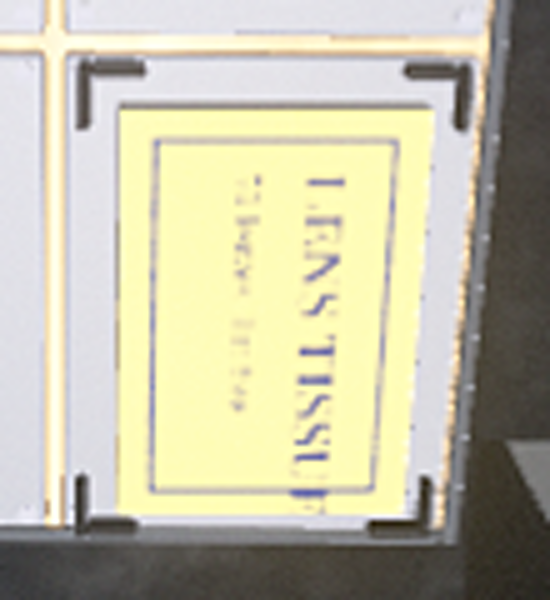

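```bash
python3 -c "
from station import manip
print(manip.finish_job())
from h import st; st()"
```

```text
the job is handed in; nothing more can be done
None
the job is handed in; nothing more can be done
```

I took the pile apart and put each accessory in its own nest: the objective in the round cup, the slide block in the smallest nest, the power unit in the middle one and the tissue pad in the largest. The job was handed in at about 36 s of robot time, with the gripper open and clear of everything; no verdict is given.

**Last checks:**
- **Pictures:** all three views show each part flat between its guides, the objective upright in the cup and the flask standing.
- **Positions:** the measured centres of the pad and the power unit lie within about 1–2 mm of their nest middles. The block and the objective I checked by eye only after placing them; both looked centred.
- **Floor contact:** each part was lowered until the wrist felt 9–12 N from the nest floor, then let go.

**Disagreements:**
- The cameras differed by 2–5 mm on some nest and part positions. I corrected the placings from wrist-camera pictures taken just above the nests.
- A third yellow pad lies farther to the robot's right, at about x 815, y -718 mm, beyond the arm's reach. I took the one meant to be the pad under the pile, as the description says; it is the right-hand one of the two within reach.

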